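# Fit the water-filter cartridge through the dust flap until it catches

### The job

Fit the filter cartridge into the water dispenser: take it from the table and push it upright, foot first, down through the spring dust flap in the top of the dispenser until it catches at the bottom, stays down by itself with the valve open, and the flap has closed over it. The seat is hidden and sits deeper in some machines than in others, so feel for it and press gently, never ramming it; leave the glass, the jar and the ramekin standing where they are.

Things in the scene. Friction and masses are not known exactly. Their poses are not given: they have to be found in the camera images.
- cartridge: Water-filter cartridge, 0.2 kg: upright white plastic block on a grey foot, 52 mm (its x) by 38 mm (its y), 92 mm tall (z up). Origin at the centre of its underside. Foot: flange 12 mm tall with rounded lower edges, then a narrower waist up to 32 mm, then the plain white body. Stands on the table; grip it across y (38 mm) near the top. A half turn about z makes no difference.
- cartridge_top (a point): Centre of the cartridge's flat top, 92 mm above its underside; push here with closed fingertips (about 27 by 22 mm, they fit through the dispenser's opening). Once caught, it lies 30 to 49 mm below the port (differs from machine to machine, cannot be seen).
- water_dispenser: Counter-top water dispenser, fixed: steel tower 116 mm (x) by 104 mm (y), 155 mm tall, black top plate; spout and drip tray reach 151 mm out on its front (-x). Origin on the table under the centre of the top opening, z up. Never push the cartridge against it (rim, flap or seat) with more than 18 N: a contact force over 25 N, weight and springs included, is ramming.
- port (a point): Centre of the opening in the dispenser's top plate, level with its upper face, 155 mm above the table; axes those of the dispenser. Opening 56 mm along x by 42 mm along y, slightly bevelled: 2 mm round the cartridge, whose x must lie along the port's x (either way). Below come the twin-leaf flap, then a straight well, also 56 by 42 mm, with a bevelled mouth 32 to 42 mm down.
- flap_left (a joint): Leaf of the dust flap under the top plate, hinged along the opening's +y side, 22 mm long; rad, 0 closed (level), 1.5 hanging straight down. A light spring (0.5 N at the tip when closed, 1.7 N when open) shuts it once nothing stands in its way.
- flap_right (a joint): The other leaf, hinged along the opening's -y side; same values.
- valve (a joint): Spring valve stem in the hidden seat at the well's bottom; m, 0 up, grows as the cartridge presses it (3 N plus 0.3 N per mm). About 8 mm down, two spring bolts snap over the flange (5 to 9 N of push); then it stays 6 to 10 mm down by itself, else it returns to 0. Some 1 mm past the catch a rubber seal ring stiffens it by 8 N per mm.
- tumbler: Drinking glass, 80 mm across, 91 mm tall, on the dispenser's drip tray under the spout; origin under its base. Leave alone.
- spice: Spice jar with black lid, 65 mm across, 94 mm tall, on the table left of the dispenser; origin under its base. Leave alone.
- ramekin: White ramekin, 69 mm across, 42 mm tall, on the table further left; origin under its base. Leave alone.
Mind the look-alikes: they are no part of the job. Leave any red or turquoise look-alike of the cartridge alone.

How it is judged:
On the way, in this order (a step that is already met when the one before it is completed fails the run):
1. the cartridge is upright in the opening with its foot through the open flap (z of cartridge in the frame of port below -0.04 m and horizontal distance between cartridge and port below 0.008 m and angle between cartridge's own z axis and vertical below 0.15 rad and value of joint each of flap_left, flap_right above 0.6 rad), for 0.1 s.
2. the cartridge is pressed down onto the seat and opens the valve (value of joint valve above 0.006 m and z of cartridge in the frame of port below -0.118 m), for 0.1 s.
At the end, for the whole second after the job is handed in: the cartridge is caught in the dispenser: released, at rest, upright (within 0.08 rad), centred in the well (within 5 mm), its underside more than 118 mm below the top plate, holding the valve stem 5.5 to 11 mm down by itself, and both leaves of the flap are closed over it (within 0.12 rad) (value of joint valve between 0.0055 and 0.011 m and z of cartridge in the frame of port below -0.118 m and horizontal distance between cartridge and port below 0.005 m and angle between cartridge's own z axis and vertical below 0.08 rad and value of joint each of flap_left, flap_right below 0.12 rad and linear speed of cartridge below 0.01 m/s); the robot touches nothing.
It fails at once if the cartridge is rammed: pressed on the dispenser with a contact force over 25 N (contact force between cartridge and water_dispenser above 25 N).
It fails at once if the glass, the jar or the ramekin is moved by more than 2 cm or tipped (distance of any of tumbler, spice, ramekin from where it was at the start of the episode above 0.02 m or angle between any of tumbler, spice, ramekin's own z axis and vertical above 0.3 rad).
It also fails if it takes over 67 s, if anything falls off the work surface, if the arm or the gripper's body presses on something with over 40 N, if the wrist force passes 120 N, or if a joint passes its speed limit or range.

### The arm

A 7-joint arm with a two-finger parallel gripper is mounted at the origin on a cart in front of the work surface, level with it; the furniture and walls round the work are solid. World frame = base frame: x ahead of the robot, y to its left, z up, the work surface at z = 0. Lengths are in m, angles in rad, forces in N, time in s.
With the tool pointing down it reaches from about 0.35 to 0.9 m from the base axis. Payload 7.2 kg.
Tool frame: the origin (TCP) lies midway between the tips of the shut fingers; the grasp point (between the pads) lies 19 mm behind it; z points along the fingers, y is the line along which they close (so a half turn about z gives the same grasp; the last joint's range is limited). The gripper opens to 88 mm and grips with 3 to 60 N. Pads are 20 mm wide; open, the fingers measure 115 mm over their backs; the gripper's body (75 mm by 178 mm) begins 61 mm behind the grasp point.
Start: joints at [1.233, 0.411, -0.013, 1.596, 0.006, 1.134, -0.082], TCP at [0.167, -0.602, 0.2] pointing down, gripper open.
Joint ranges: [-2.95, 2.95], [-0.29, 1.99], [-1.47, 1.44], [0.14, 2.54], [-1.03, 4.17], [0.13, 1.85], [-2.86, 2.86]. Speed limits (rad/s): [2.39, 2.39, 3.01, 3.01, 3.14, 3.14, 3.14].

### API

Orientations are given as [roll, pitch, yaw] about the fixed x, y, z axes, in that order (R = Rz(yaw) Ry(pitch) Rx(roll)).
In Python, from plant import robot, grab_frame, close_job gives the robot as it stands. The module is installed in compiled form; this text tells all that it offers.
- The arm moves only by the tool step_arm, never from a script. Its argument "steps" is a list that holds one entry, the list of rows, each a list of 7 numbers: the shift along the tool's x, y, z in mm, then the turn, a rotation vector about the tool's x, y, z in rad, then the finger opening in mm, from 0 to 87.8. In form: [[[tx, ty, tz, rx, ry, rz, grip], ...]]. A call has 1 to 8 rows; each row is the pose to reach, as a shift and turn from the pose commanded when the call began, along the tool's axes at that moment; what a row does not reach only later rows make up. A row lasts 1/10 s, in which the tool goes at most 50 mm and 8.59 degrees, less where a joint would pass 70% of its speed; a pose out of reach is approached as far as the arm can. A call with a gripper value outside its range is refused whole. The fingers move at their own pace and stop on an object; "grip_force" is the grip in N (left out, the last holds). Time passes only in rows, so rows that repeat a pose let the fingers close. It gives the time, the measured TCP pose, the force, the opening and the grip force at its end, in the units of the state.
- robot.get_obs(): the state, without advancing time (a new reading comes with each control period).
- grab_frame(name): name is "side" or "top" or "wrist"; returns a dict with "img" (480x640x3 uint8, blue, green, red), "z_map" (480x640 float32, m along the optical axis (not along the pixel's ray), 0 where there is no reading), "fovy" (degrees; the focal length in pixels is half the picture's height over the tangent of half this angle, whatever the lens; pixels are square), "cx", "cy" (the principal point, pixels), "cam_to_world" (4x4, takes a point from camera to world coordinates). Camera axes: x right, y up, looking along -z (the intrinsics and any distortion apply to the point x, -y, -z); pixel columns grow to the right and rows downward; lengths in m; the calibration is good to about 2 mm. The wrist camera is an equidistant fisheye: a pixel r from the principal point sees the ray r / f radians off the axis. A picture is of the moment at which its call begins.
- close_job(): hands the job in; it is judged then, once.
The state is a dict: "clock": time; "joint_pos": joint angles; "qd": joint speeds; "effort": joint torques, N m; "position": TCP position; "ee_rot": TCP orientation; "ft_force": force on the tool from outside, world axes, zero at the start; "ft_torque": the same for the moment, N m; "width": finger opening in m; "grasp_force": force on a finger pad.
Only numpy, scipy, OpenCV 4.12 (cv2) and the standard library are available. Lean on these libraries where they do the work, as an engineer would, in place of code of your own. Each camera call takes 0.05 s, during which the arm holds its last target. There are 200 camera calls.

## Working session

There is one attempt and no reset: what is moved stays moved. The work goes in short steps, Python scripts to look and compute and a tool call to move; the robot and the scene stay as the last step left them, time stands still between calls to the robot, and variables do not carry over. Pictures are saved under pics/ and viewed, at most 10 in all, crops included, and the job is handed in when it is done.

Besides the shell and the picture viewer there is one more tool, called after "Emit:" by a JSON object that holds its "api" and its "payload", one argument or row to a line. step_arm: Moves the arm, as the interface text tells. Its arguments: {"type":"object","properties":{"steps":{"type":"array"},"grip_force":{"type":"number"}},"required":["steps"]}

```bash
mkdir -p pics; cat > h.py <<'E'
import numpy as np, cv2
from plant import robot, grab_frame, close_job
def K(f): return 240/np.tan(np.radians(f["fovy"])/2)
def world(f):
    "world point per pixel for pinhole cams from z_map"
    k=K(f); v,u=np.mgrid[:480,:640]; z=f["z_map"]
    p=np.stack([(u-f["cx"])/k*z,-(v-f["cy"])/k*z,-z,np.ones_like(z)],-1)
    return (p@f["cam_to_world"].T)[...,:3]
E
python3 - <<'E'
from h import *
for n in("side","top"):
    f=grab_frame(n); cv2.imwrite(f"pics/{n}0.png",f["img"]); np.savez(f"{n}0.npz",**f)
    print(n,f["fovy"],f["cx"],f["cy"],np.round(f["cam_to_world"],3).tolist())
o=robot.get_obs();print(o)
E
```

```text
side 54.41817623152648 316.39993654254914 239.0403917192478 [[0.906, 0.261, -0.333, 0.264], [-0.423, 0.543, -0.725, -0.666], [-0.008, 0.798, 0.602, 0.623], [0.0, 0.0, 0.0, 1.0]]
top 48.99183582177999 318.37335447443934 235.13837338177737 [[0.026, 0.997, -0.077, 0.48], [-0.999, 0.029, 0.029, -0.042], [0.031, 0.076, 0.997, 1.093], [0.0, 0.0, 0.0, 1.0]]
{'clock': 0.1, 'joint_pos': array([ 1.23277413,  0.41181254, -0.01269254,  1.59692687,  0.0055828 ,
        1.13427536, -0.08223179]), 'qd': array([ 0.00054358, -0.00167274, -0.00073802, -0.00165961, -0.00058262,
        0.00079476,  0.00134199]), 'effort': array([ 1.92589767e-03, -5.89103794e+01,  6.43219315e-01, -2.91710865e+01,
       -5.38523658e-02,  1.45404917e-02,  6.33268269e-05]), 'position': array([ 0.16643375, -0.60195297,  0.19961157]), 'ee_rot': array([-3.14020880e+00,  8.96355238e-05,  2.69789375e-01]), 'ft_force': array([1.1635036 , 0.27838446, 0.10071169]), 'ft_torque': array([-0.00657673,  0.04984274, -0.00075277]), 'grasp_force': 0.0, 'width': 0.08770003060895615}
```

View pics/side0.png

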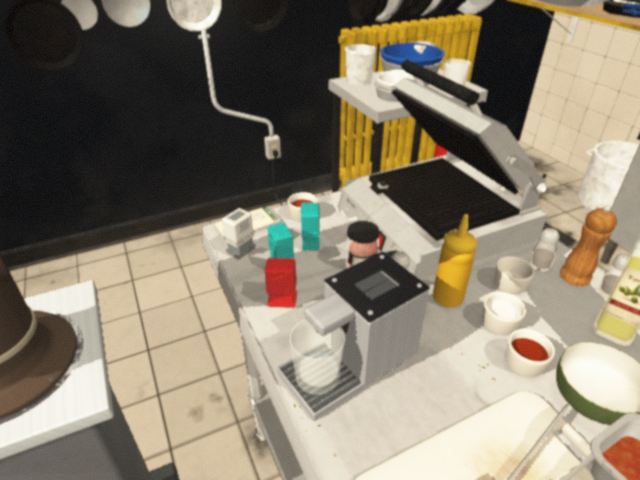

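View pics/top0.png

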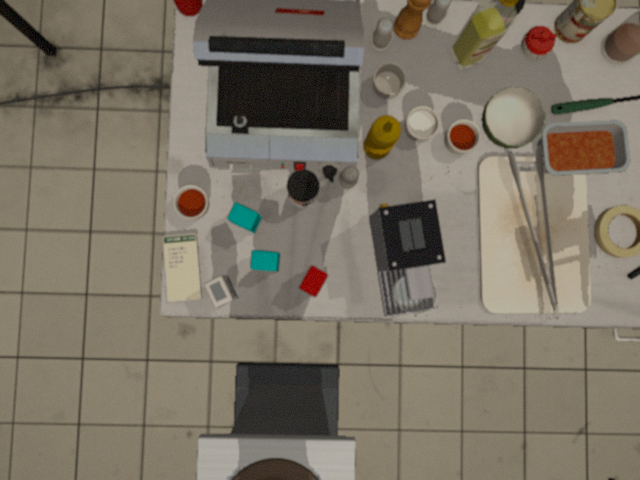

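The top view shows the dispenser with its port at about (412,234). Candidates for the cartridge are white (219,291), red (313,281), and turquoise (265,261) and (243,217). In the side view they are at (238,230), (281,282), (310,226) and (281,241). Only the white block matches the description, so I'll confirm it in a crop and measure.

```bash
cat > m.py <<'E'
from h import *
S=dict(np.load("side0.npz"));T=dict(np.load("top0.npz"))
a=cv2.resize(S["img"][195:265,200:330],None,fx=6,fy=6,interpolation=2)[:, :780]
b=cv2.resize(T["img"][265:315,190:250],None,fx=6,fy=6,interpolation=2)
c=cv2.resize(T["img"][190:275,365:455],None,fx=4,fy=4,interpolation=2)
can=np.zeros((590,800,3),np.uint8); 
a=cv2.resize(a,None,fx=.6,fy=.6); can[:a.shape[0],:a.shape[1]]=a; can[265:265+300,:360]=b; can[240:240+340,400:760]=c
cv2.imwrite("pics/crop.png",can)
for n,f,u,v in(("side",S,238,230),("top",T,219,291),("top",T,412,234)):
    W=world(f); print(n,np.round(W[v,u],3))
    if n=="top":
        w=W[v-35:v+36,u-35:u+36]
        for lo,hi in((.08,.1),(.145,.165),(.03,.05)):
            m=((w[...,2]>lo)&(w[...,2]<hi)).astype(np.uint8)
            k,l,st,ce=cv2.connectedComponentsWithStats(m)
            for i in range(1,k):
                if st[i,4]>60:
                    pp=w[l==i]; r=cv2.minAreaRect((pp[:,:2]*1000).astype(np.float32)); print(lo,st[i].tolist(),(ce[i]+[u-35,v-35]).round(1),np.round(pp.mean(0),4),r)
E
python3 m.py
```

```text
side [0.439 0.09  0.074]
top [0.446 0.114 0.089]
0.08 [66, 0, 5, 14, 63] [252.2 262.8] [0.5012 0.053  0.0908] ((501.7770690917969, 53.38920974731445), (24.693979263305664, 8.165010452270508), 1.4564363956451416)
0.08 [20, 20, 29, 32, 570] [218.2 291.3] [0.4458 0.1149 0.0905] ((445.5736389160156, 115.71641540527344), (51.70330810546875, 39.41522979736328), 26.680700302124023)
top [ 0.56  -0.239  0.148]
0.145 [1, 1, 68, 70, 3741] [411.9 235.6] [ 0.5565 -0.2376  0.1531] ((554.2998046875, -238.44908142089844), (123.47113800048828, 105.65249633789062), 10.261809349060059)
```

View pics/crop.png

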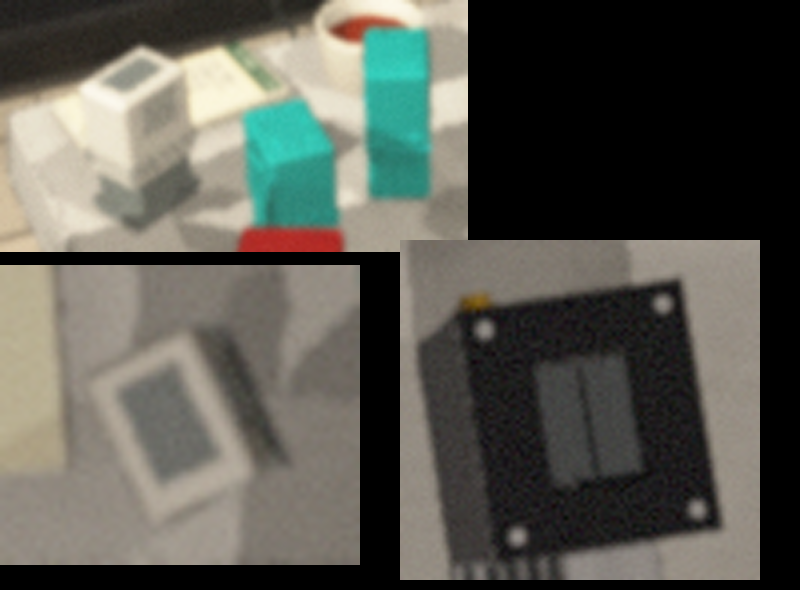

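The crop confirms that the white block on a grey foot, at top (219,291), is the cartridge, about (0.4455, 0.1155) with yaw 26.7°. The red and turquoise blocks are decoys. I'll move to hover above it.

Emit:
{"api": "step_arm", "payload": {
  "steps": [
    [[230, -308, -50, 0, 0, -0.1, 87], [230, -308, -50, 0, 0, -0.1, 87], [230, -308, -50, 0, 0, -0.1, 87], [230, -308, -50, 0, 0, -0.1, 87], [230, -308, -50, 0, 0, -0.1, 87], [230, -308, -50, 0, 0, -0.1, 87], [230, -308, -50, 0, 0, -0.1, 87], [230, -308, -50, 0, 0, -0.1, 87]]
  ],
  "grip_force": 15
}}

```text
clock: 0.9
position: [0.3067, -0.2414, 0.2507]
ee_rot: [3.141, -0.0, 0.372]
ft_force: [0.0, -0.5, 0.2]
width: 0.0867
grasp_force: 0.0
```

```bash
cat > port.py <<'E'
from h import *
def ray(f,uv,z):
    "pinhole pixels onto plane z"
    k=K(f);C=f["cam_to_world"];uv=np.asarray(uv,float).reshape(-1,2)
    d=np.c_[(uv[:,0]-f["cx"])/k,-(uv[:,1]-f["cy"])/k,-np.ones(len(uv))]@C[:3,:3].T
    o=C[:3,3]; return (o+d*((z-o[2])/d[:,2])[:,None])[:,:2]
def leaf(f,box):
    u0,v0,u1,v1=box; g=cv2.cvtColor(f["img"],6)[v0:v1,u0:u1]
    g=cv2.resize(g,None,fx=4,fy=4,interpolation=2)
    t,m=cv2.threshold(g,0,255,cv2.THRESH_OTSU); m=cv2.morphologyEx(m,3,np.ones((9,9)))
    c=max(cv2.findContours(m,0,1)[0],key=cv2.contourArea)[:,0]
    return (c+.5)/4-.5+[u0,v0]
if __name__=="__main__":
    S=dict(np.load("side0.npz"));T=dict(np.load("top0.npz"))
    for n,f,b in(("top",T,(393,212,432,256)),("side",S,(352,266,404,306))):
        c=leaf(f,b); 
        print(n,c.min(0),c.max(0))
        for z in(.15,.155): r=cv2.minAreaRect((ray(f,c,z)*1000).astype(np.float32)); print(z,np.round(r[0],1),np.round(r[1],1),round(r[2],1))
E
python3 port.py
```

```text
top [398.125 217.875] [424.875 251.375]
0.15 [ 558.7 -237.7] [58.4 42.4] 10.4
0.155 [ 558.3 -236.7] [58.1 42.2] 10.4
side [354.625 269.625] [399.125 299.125]
0.15 [ 560.  -236.6] [57.2 42.6] 9.9
0.155 [ 556.9 -241.1] [56.6 42.2] 9.9
```

Emit:
{"api": "step_arm", "payload": {
  "steps": [
    [[259, -282, 20, 0, 0, -0.094, 87], [259, -282, 20, 0, 0, -0.094, 87], [259, -282, 20, 0, 0, -0.094, 87], [259, -282, 20, 0, 0, -0.094, 87], [259, -282, 20, 0, 0, -0.094, 87], [259, -282, 20, 0, 0, -0.094, 87], [259, -282, 20, 0, 0, -0.094, 87], [259, -282, 20, 0, 0, -0.094, 87]]
  ]
}}

```text
clock: 1.7
position: [0.4461, 0.1157, 0.2303]
ee_rot: [-3.141, -0.001, 0.466]
ft_force: [0.4, -0.4, 0.9]
width: 0.0869
grasp_force: 0.0
```

```bash
python3 - <<'E'
from h import *
f=grab_frame("wrist"); np.savez("w1.npz",**f); cv2.imwrite("pics/w1.png",f["img"]); print(f["fovy"],f["cx"],f["cy"],np.round(f["cam_to_world"],3).tolist()); o=robot.get_obs();print(o["position"],o["ee_rot"],o["ft_force"])
E
```

```text
65.70646984690485 316.160983734864 237.72953260079228 [[0.449, 0.867, 0.216, 0.506], [-0.894, 0.436, 0.107, 0.144], [-0.001, -0.241, 0.97, 0.416], [0.0, 0.0, 0.0, 1.0]]
[0.44701836 0.11987936 0.23027744] [-3.13825586e+00 -2.88619212e-03  4.69229153e-01] [0.83199377 3.33521516 1.47934891]
```

View pics/w1.png

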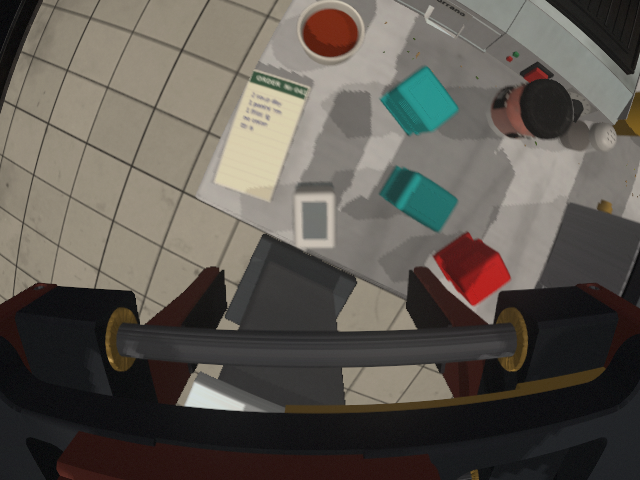

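The wrist view shows the white top at about (315,215) between the fingers, with its long side along image vertical and the decoys well to the right.

```bash
cat >> port.py <<'E'
def fray(f,uv,z):
    "fisheye pixels onto plane z"
    k=K(f);C=f["cam_to_world"];p=np.asarray(uv,float).reshape(-1,2)-[f["cx"],f["cy"]]
    r=np.linalg.norm(p,axis=1);t=r/k;q=p/r[:,None]*np.sin(t)[:,None]
    d=np.c_[q[:,0],-q[:,1],-np.cos(t)]@C[:3,:3].T;o=C[:3,3]
    return (o+d*((z-o[2])/d[:,2])[:,None])[:,:2]
def rect(p): r=cv2.minAreaRect((p*1000).astype(np.float32)); return np.round(r[0],1),np.round(r[1],1),round(r[2],1)
E
cat > cart.py <<'E'
from port import *
def insert(g,off,up=4):
    m=cv2.resize(g,None,fx=up,fy=up,interpolation=2); t,m=cv2.threshold(m,0,255,cv2.THRESH_OTSU)
    return m
def dark(f,box,n):  # grey inlay on white top
    u0,v0,u1,v1=box; m=255-insert(cv2.cvtColor(f["img"],6)[v0:v1,u0:u1],0)
    k,l,st,ce=cv2.connectedComponentsWithStats(m); i=l[m.shape[0]//2,m.shape[1]//2]
    c=max(cv2.findContours((l==i).astype(np.uint8),0,1)[0],key=cv2.contourArea)[:,0]
    return (c+.5)/4-.5+[u0,v0]
if __name__=="__main__":
    w=dict(np.load("w1.npz"));T=dict(np.load("top0.npz"));S=dict(np.load("side0.npz"))
    for n,f,b,fn in(("w",w,(297,188,333,242),fray),("top",T,(205,276,233,306),ray),("side",S,(226,208,248,226),ray)):
        c=dark(f,b,n); print(n,c.min(0),c.max(0))
        for z in(.087,.092,.097): print(z,*rect(fn(f,c,z)))
    o=robot.get_obs();print(o["position"],o["ee_rot"],o["ft_force"])
E
python3 cart.py
```

```text
w [301.875 201.625] [326.625 238.625]
0.087 [446.7 116.5] [34.1 22.2] 27.0
0.092 [447.6 116.9] [33.6 21.9] 27.0
0.097 [448.5 117.4] [33.1 21.5] 27.0
top [209.875 281.625] [225.375 300.125]
0.087 [446.2 116.8] [31.9 19.8] 27.4
0.092 [446.4 116. ] [31.8 19.7] 27.4
0.097 [446.6 115.2] [31.6 19.6] 27.4
side [229.875 211.375] [242.875 219.125]
0.087 [447.3 123.5] [28.6 16. ] 27.6
0.092 [445.6 116.2] [28.4 15.8] 27.6
0.097 [443.8 108.8] [28.1 15.7] 27.6
[0.44701836 0.11987936 0.23027744] [-3.13825586e+00 -2.88619212e-03  4.69229153e-01] [0.83199377 3.33521516 1.47934891]
```

Emit:
{"api": "step_arm", "payload": {
  "steps": [
    [[0, 0, 20, 0, 0, -0.01, 60], [0, 0, 50, 0, 0, -0.01, 60], [0, 0, 80, 0, 0, -0.01, 60], [0, 0, 110, 0, 0, -0.01, 60], [0, 0, 135, 0, 0, -0.01, 60], [0, 0, 155, 0, 0, -0.01, 60], [0, 0, 165, 0, 0, -0.01, 60], [0, 0, 165, 0, 0, -0.01, 60]]
  ]
}}

```text
clock: 2.55
position: [0.4448, 0.1119, 0.0643]
ee_rot: [-3.141, 0.002, 0.474]
ft_force: [0.1, -0.2, 0.2]
width: 0.0599
grasp_force: 0.0
```

Emit:
{"api": "step_arm", "payload": {
  "steps": [
    [[0, 0, 0, 0, 0, 0, 45], [0, 0, 0, 0, 0, 0, 30], [0, 0, 0, 0, 0, 0, 20], [0, 0, 0, 0, 0, 0, 20], [0, 0, 0, 0, 0, 0, 20], [0, 0, 0, 0, 0, 0, 20]]
  ],
  "grip_force": 15
}}

```text
clock: 3.15
position: [0.4464, 0.1126, 0.0661]
ee_rot: [3.141, -0.002, 0.474]
ft_force: [-0.7, 0.2, 6.6]
width: 0.0377
grasp_force: 15.0
```

Emit:
{"api": "step_arm", "payload": {
  "steps": [
    [[0, 0, -20, 0, 0, 0, 20], [0, 0, -50, 0, 0, 0, 20], [0, 0, -90, 0, 0, 0, 20], [0, 0, -130, 0, 0, 0, 20], [0, 0, -170, 0, 0, 0, 20], [0, 0, -200, 0, 0, 0, 20], [0, 0, -205, 0, 0, 0, 20], [0, 0, -205, 0, 0, 0, 20]]
  ]
}}

```text
clock: 3.95
position: [0.4458, 0.1121, 0.2705]
ee_rot: [3.141, -0.001, 0.473]
ft_force: [0.7, 0.8, -2.6]
width: 0.0376
grasp_force: 15.0
```

```bash
python3 - <<'E'
from h import *
for i in range(3):
    o=robot.get_obs();print(o["clock"],o["position"],o["ee_rot"],o["ft_force"]); grab_frame("wrist")
E
```

```text
3.95 [0.44580746 0.11208018 0.27045973] [ 3.14057996e+00 -7.58083055e-04  4.73368350e-01] [ 0.71649763  0.7846165  -2.55871272]
4.0 [0.44518814 0.11183471 0.26934918] [3.14137238e+00 1.17913290e-03 4.73445663e-01] [-0.067606   -0.95030927 -1.8909088 ]
4.05 [0.44484025 0.11177829 0.26880488] [-3.14116211e+00  2.32938579e-03  4.73624326e-01] [-0.99598491 -0.38214978 -3.12040849]
```

Emit:
{"api": "step_arm", "payload": {
  "steps": [
    [[-6, 35, 0, 0, 0, 0.03, 20], [-13, 80, 0, 0, 0, 0.07, 20], [-20, 125, 0, 0, 0, 0.11, 20], [-28, 170, 0, 0, 0, 0.15, 20], [-35, 215, 0, 0, 0, 0.19, 20], [-42, 260, 0, 0, 0, 0.23, 20], [-50, 305, 0, 0, 0, 0.27, 20], [-55, 340, 0, 0, 0, 0.2955, 20]]
  ]
}}

```text
clock: 4.9
position: [0.5513, -0.2184, 0.2679]
ee_rot: [-3.141, 0.003, 0.175]
ft_force: [1.2, 0.1, -2.4]
width: 0.0379
grasp_force: 15.0
```

Emit:
{"api": "step_arm", "payload": {
  "steps": [
    [[-14, 17, 10, 0, 0, 0, 20], [-14, 17, 15, 0, 0, 0, 20], [-14, 17, 15, 0, 0, 0, 20], [-14, 17, 15, 0, 0, 0, 20], [-14, 17, 15, 0, 0, 0, 20], [-14, 17, 15, 0, 0, 0, 20]]
  ]
}}

```text
clock: 5.5
position: [0.5416, -0.2335, 0.2558]
ee_rot: [3.141, -0.001, 0.18]
ft_force: [0.3, -0.2, -2.6]
width: 0.0376
grasp_force: 15.0
```

```bash
python3 - <<'E'
from h import *
for i in range(2):
    o=robot.get_obs();print(o["clock"],o["position"],o["ee_rot"],o["ft_force"],o["width"]); f=grab_frame("wrist")
np.savez("w2.npz",**f)
g=grab_frame("side"); np.savez("s2.npz",**g)
can=np.zeros((560,800,3),np.uint8)
can[:,:400]=cv2.resize(f["img"][150:430,216:416],(400,560)); can[:,400:]=cv2.resize(g["img"][160:300+20,310:425][:160],(400,560))
cv2.imwrite("pics/w2.png",can)
t=grab_frame("top"); np.savez("t2.npz",**t)
E
```

```text
5.5 [ 0.54162291 -0.23349725  0.25581256] [ 3.14125718e+00 -6.77003669e-04  1.79989585e-01] [ 0.31971952 -0.18765183 -2.58702853] 0.037642261438050724
5.55 [ 0.54151966 -0.23377515  0.2557843 ] [ 3.14118645e+00 -5.93408689e-04  1.79548851e-01] [-0.62914816 -0.06065719 -1.58892511] 0.03781929576716254
```

View pics/w2.png

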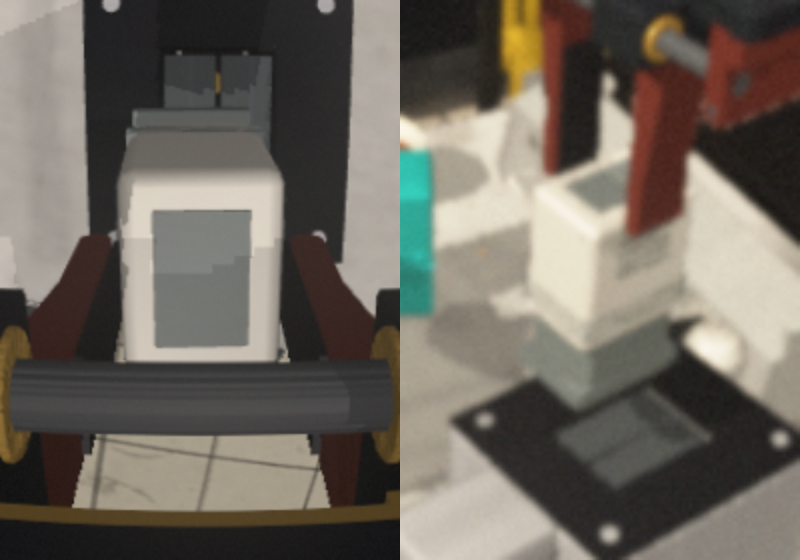

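The wrist half shows the held cartridge's inlay with the closed flap's far edge at about pixel (325,177). The side half shows the cartridge short of the port, on its −x side, so I'll work out the relative offset.

```bash
cat > rel.py <<'E'
from cart import *
w=dict(np.load("w2.npz"));t=dict(np.load("t2.npz"));S=dict(np.load("s2.npz"))
c=dark(w,(290,251,343,326),0); print("inlay",c.min(0),c.max(0))
for z in(.278,.2825): print("cart w",*rect(fray(w,c,z)))
cor=[(298,177.5),(352,177.5)]
P=fray(w,cor,.155)*1000; print("far corners",P.round(1)); a=np.radians(10.2); e=np.array([np.cos(a),np.sin(a)]); print("edge yaw",np.degrees(np.arctan2(*(P[0]-P[1])[::-1]))-90,"port",(P.mean(0)-28*e).round(1),"len",np.linalg.norm(P[0]-P[1]))
# port & cartridge inlay in side view
b=(352,266,404,306); g=S["img"]
cv2.imwrite("pics/x.png",g)
c=leaf(S,(352,268,404,304)); print("port side",*rect(ray(S,c,.153)))
c=dark(S,(355,198,378,224),0); print("side inlay",c.min(0),c.max(0),*rect(ray(S,c,.2825)))
# port edges fine: print gray rows along wrist columns
gw=cv2.cvtColor(w["img"],6); print(gw[168:186,325].tolist()); print(gw[184,290:360].tolist())
E
python3 rel.py
```

```text
inlay [291.625 254.375] [341.125 323.375]
cart w [ 542.5 -234.8] [35.4 23.1] 10.0
cart w [ 544.3 -234.4] [34.5 22.5] 10.0
far corners [[ 582.  -213.3]
 [ 589.5 -254.3]]
edge yaw 10.390432482482396 port [ 558.2 -238.8] len 41.63841683079025
port side [ 555.1 -224.6] [56.6 71.7] 9.3
side inlay [359.125 197.625] [377.375 223.375] [ 541.6 -227.5] [61.9 23.7] 59.0
[28, 28, 29, 29, 29, 27, 23, 25, 27, 26, 28, 29, 27, 29, 29, 31, 31, 31]
[37, 36, 37, 35, 33, 27, 26, 30, 48, 60, 59, 60, 60, 59, 59, 61, 61, 61, 59, 60, 61, 63, 61, 59, 58, 60, 59, 60, 59, 59, 60, 59, 60, 49, 34, 31, 44, 57, 58, 59, 60, 60, 59, 59, 60, 60, 60, 59, 60, 61, 60, 63, 62, 61, 58, 74, 79, 78, 78, 78, 76, 65, 39, 31, 35, 38, 37, 39, 36, 36]
```

Emit:
{"api": "step_arm", "payload": {
  "steps": [
    [[7, 3, 0, 0, 0, 0, 20], [13, 6.5, 5, 0, 0, 0, 20], [13, 6.5, 15, 0, 0, 0, 20], [13, 6.5, 22, 0, 0, 0, 20], [13, 6.5, 22, 0, 0, 0, 20], [13, 6.5, 22, 0, 0, 0, 20]]
  ]
}}

```text
clock: 6.3
position: [0.5548, -0.2385, 0.2329]
ee_rot: [-3.141, 0.001, 0.178]
ft_force: [0.8, -0.2, -2.3]
width: 0.0376
grasp_force: 15.0
```

```bash
python3 - <<'E'
from cart import *
o=robot.get_obs();print(o["clock"],o["position"],o["ee_rot"],o["ft_force"],o["width"]); f=grab_frame("wrist")
s=grab_frame("side")
c=dark(f,(290,251,343,326),0); print(c.min(0),c.max(0),*rect(fray(f,c,.2605)))
can=np.zeros((560,800,3),np.uint8)
can[:,:400]=cv2.resize(f["img"][150:430,216:416],(400,560)); can[:,400:]=cv2.resize(s["img"][190:330,325:425],(400,560),interpolation=2)
cv2.imwrite("pics/w3.png",can)
E
```

```text
6.3 [ 0.55481289 -0.23852215  0.23292647] [-3.14106261e+00  7.01824211e-04  1.78335535e-01] [ 0.82162667 -0.18322072 -2.28887556] 0.037619558290520314
[291.625 254.375] [341.125 323.375] [ 557.9 -239.1] [34.3 22.3] 10.0
```

View pics/w3.png

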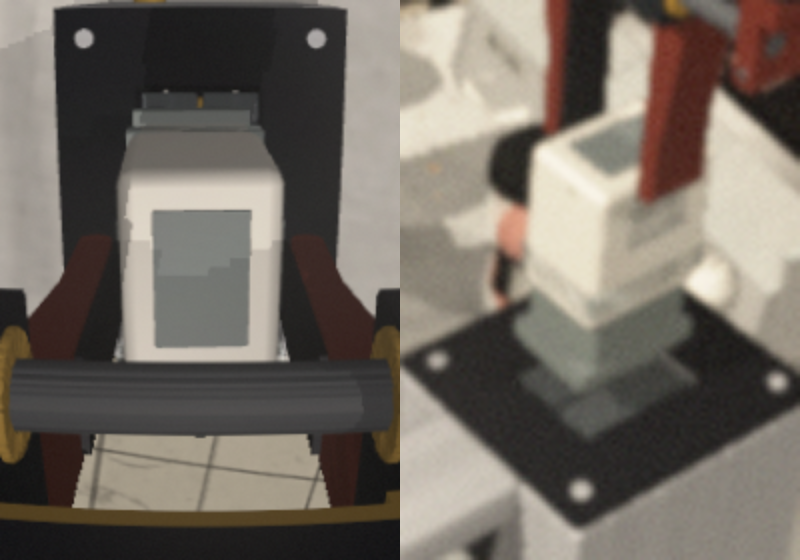

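The wrist half shows the cartridge centred over the port, with the far edge at about (316,196). The side half shows the foot just above the flap. The estimates agree within 1 mm, so I'll lower until the foot is close to the plate.

Emit:
{"api": "step_arm", "payload": {
  "steps": [
    [[0, 0, 3, 0, 0, 0, 20], [0, 0, 6, 0, 0, 0, 20], [0, 0, 9, 0, 0, 0, 20], [0, 0, 9, 0, 0, 0, 20]]
  ]
}}

```text
clock: 6.8
position: [0.5548, -0.2386, 0.2238]
ee_rot: [-3.141, 0.001, 0.178]
ft_force: [-0.6, -0.4, -2.6]
width: 0.0376
grasp_force: 15.0
```

```bash
python3 - <<'E'
from cart import *
o=robot.get_obs();print(o["clock"],o["position"],o["ee_rot"],o["ft_force"],o["width"]); f=grab_frame("wrist");np.savez("w4.npz",**f)
cv2.imwrite("pics/w4.png",cv2.resize(f["img"][165:265,256:376],(720,600),interpolation=2))
E
```

```text
6.8 [ 0.55476406 -0.23859758  0.22378302] [-3.14119495e+00  7.22282328e-04  1.78248552e-01] [-0.58403059 -0.39399235 -2.6085638 ] 0.03755306923562017
```

View pics/w4.png

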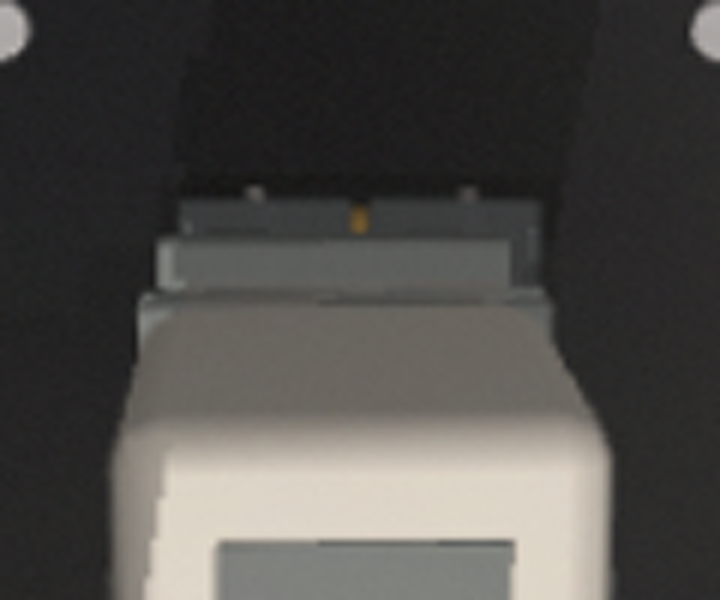

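This crop shows the flange's lower far edge at crop (157..511, 238) and the port's far edge at (178..545, 198). I'll turn both into world points.

```bash
python3 - <<'E'
from cart import *
f=dict(np.load("w4.npz"))
g=lambda p:(np.array(p,float)+.5)/6-.5+[256,165]
e=np.array([np.cos(.18),np.sin(.18)]);n=np.array([-e[1],e[0]])
def pr(t,p,z):
    P=fray(f,g(p),z)*1000; print(t,"x'",(P@e).round(1),"y'",(P@n).round(1),"mid",P.mean(0).round(1))
pr("port far",[(178,198),(545,198)],.154)
for z in(.158,.161,.164):pr("flange low %g"%z,[(157,240),(511,240)],z)
for z in(.168,.170):pr("flange top %g"%z,[(157,290),(511,290)],z)
pr("body top edge .249",[(113,480),(611,480)],.24)
E
```

```text
port far x' [535.1 535. ] y' [-313.7 -356.1] mid [ 586.4 -233.7]
flange low 0.158 x' [530.9 530.7] y' [-311.5 -351.9] mid [ 581.6 -231.3]
flange low 0.161 x' [531.3 531.2] y' [-311.8 -351.7] mid [ 582.1 -231.3]
flange low 0.164 x' [531.8 531.7] y' [-312.1 -351.5] mid [ 582.6 -231.3]
flange top 0.168 x' [526.9 526.7] y' [-312.4 -351.3] mid [ 577.7 -232.2]
flange top 0.17 x' [527.2 527.1] y' [-312.6 -351.2] mid [ 578.1 -232.1]
body top edge .249 x' [524.6 524.5] y' [-315.4 -354.7] mid [ 576.1 -235.7]
```

The foot sits about 3 mm toward +y' of the port while the top is centred, so the cartridge is tilted about 0.044 rad in the grip. I'll tilt the tool to bring it upright and shift slightly.

Emit:
{"api": "step_arm", "payload": {
  "steps": [
    [[0.5, 0.2, 0, -0.02, 0, 0, 20], [1.2, 0.5, 0, -0.044, 0, 0, 20], [1.2, 0.5, 0, -0.044, 0, 0, 20], [1.2, 0.5, 0, -0.044, 0, 0, 20]]
  ]
}}

```text
clock: 7.25
position: [0.5565, -0.2383, 0.2246]
ee_rot: [3.097, -0.0, 0.179]
ft_force: [-0.0, -0.2, -2.2]
width: 0.0376
grasp_force: 15.0
```

```bash
python3 - <<'E'
from cart import *
o=robot.get_obs();print(o["clock"],o["position"],o["ee_rot"],o["ft_force"],o["width"]); f=grab_frame("wrist");np.savez("w5.npz",**f)
s=grab_frame("side");t=grab_frame("top")
can=np.zeros((600,800,3),np.uint8); can[:,:480]=cv2.resize(f["img"][165:265,276:356],(480,600),interpolation=2); can[:450,480:]=cv2.resize(s["img"][195:321,335:425],(320,450),interpolation=2)
cv2.imwrite("pics/w5.png",can)
E
```

```text
7.25 [ 0.55652086 -0.2383477   0.22462358] [ 3.09719831e+00 -2.48399131e-04  1.79365697e-01] [-0.01198099 -0.22194987 -2.22517737] 0.03764286674861479
```

View pics/w5.png

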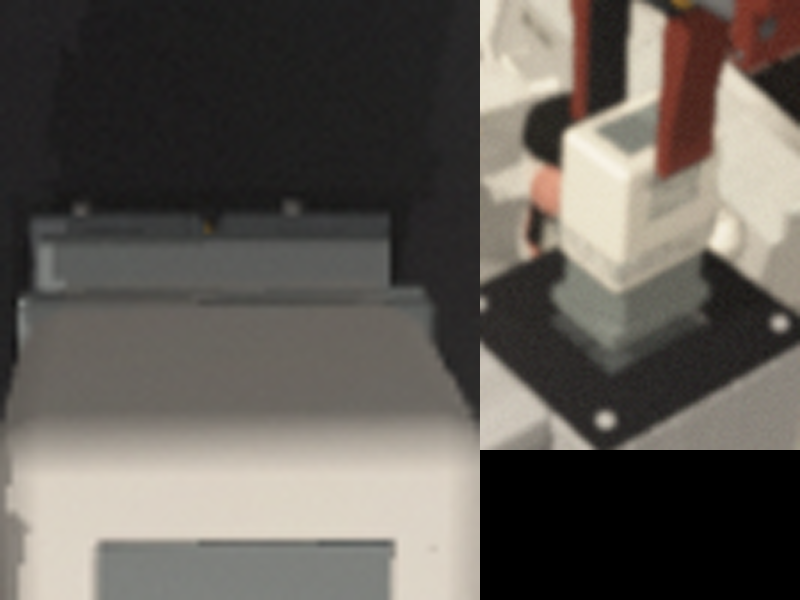

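This view has the port edge at crop (30..392, 213) and the flange at (35..390, 238), now laterally centred. I'll check the top and the x' direction.

```bash
python3 - <<'E'
from cart import *
f=dict(np.load("w5.npz"))
g=lambda p:(np.array(p,float)+.5)/6-.5+[276,165]
e=np.array([np.cos(.18),np.sin(.18)]);n=np.array([-e[1],e[0]])
def pr(t,P): P=np.asarray(P)*1000; print(t,"x'",(P@e).round(1),"y'",(P@n).round(1),(P@n).mean().round(1))
pr("port far",fray(f,g([(30,213),(392,213)]),.154))
pr("flange low",fray(f,g([(35,240),(390,240)]),.163))
for z in(.154,.162): pr("screwchk",fray(f,g([(35,240),(390,240)]),z))
c=dark(f,(290,251,343,326),0); r=rect(fray(f,c,.2515)); print(r); pr("inlay",[np.array(r[0])/1000])
E
```

```text
port far x' [535.2 534.9] y' [-313.7 -355.7] -334.7
flange low x' [533.5 533.1] y' [-314.6 -354.5] -334.6
screwchk x' [532.1 531.7] y' [-314.2 -355.5] -334.8
screwchk x' [533.3 532.9] y' [-314.6 -354.6] -334.6
(array([ 559.2, -237.9]), array([34.2, 22.5]), 10.0)
inlay x' [507.6] y' [-334.2] -334.2
```

Emit:
{"api": "step_arm", "payload": {
  "steps": [
    [[0, -0.1, 3, 0, 0, 0, 20], [0, -0.3, 6, 0, 0, 0, 20], [0, -0.4, 9, 0, 0, 0, 20], [0, -0.5, 12, 0, 0, 0, 20], [0, -0.6, 14, 0, 0, 0, 20], [0, -0.6, 14, 0, 0, 0, 20]]
  ]
}}

```text
clock: 8.0
position: [0.5566, -0.2388, 0.2105]
ee_rot: [3.097, -0.001, 0.178]
ft_force: [-0.0, -0.2, 2.0]
width: 0.038
grasp_force: 15.0
```

Emit:
{"api": "step_arm", "payload": {
  "steps": [
    [[0, -0.1, 2, 0, 0, 0, 20], [0, -0.2, 4, 0, 0, 0, 20], [0, -0.3, 6, 0, 0, 0, 20], [0, -0.4, 8, 0, 0, 0, 20], [0, -0.4, 8, 0, 0, 0, 20]]
  ]
}}

```text
clock: 8.5
position: [0.5561, -0.2389, 0.2017]
ee_rot: [3.098, 0.001, 0.178]
ft_force: [0.3, 0.5, -0.1]
width: 0.0376
grasp_force: 15.0
```

Emit:
{"api": "step_arm", "payload": {
  "steps": [
    [[0, -0.1, 3, 0, 0, 0, 20], [0, -0.3, 6, 0, 0, 0, 20], [0, -0.4, 9, 0, 0, 0, 20], [0, -0.5, 11, 0, 0, 0, 20], [0, -0.6, 13, 0, 0, 0, 20], [0, -0.6, 13, 0, 0, 0, 20]]
  ]
}}

```text
clock: 9.1
position: [0.5559, -0.2388, 0.1886]
ee_rot: [3.098, 0.001, 0.178]
ft_force: [-0.2, 0.2, -3.4]
width: 0.0376
grasp_force: 14.9
```

Emit:
{"api": "step_arm", "payload": {
  "steps": [
    [[0, -0.1, 2, 0, 0, 0, 20], [0, -0.2, 4, 0, 0, 0, 20], [0, -0.3, 6, 0, 0, 0, 20], [0, -0.4, 8, 0, 0, 0, 20], [0, -0.4, 8, 0, 0, 0, 20]]
  ]
}}

```text
clock: 9.6
position: [0.5562, -0.2387, 0.1809]
ee_rot: [3.098, 0.0, 0.178]
ft_force: [0.2, -0.1, -3.9]
width: 0.0376
grasp_force: 15.0
```

Emit:
{"api": "step_arm", "payload": {
  "steps": [
    [[0, -0.1, 3, 0, 0, 0, 20], [0, -0.3, 6, 0, 0, 0, 20], [0, -0.4, 9, 0, 0, 0, 20], [0, -0.5, 12, 0, 0, 0, 20], [0, -0.6, 14, 0, 0, 0, 20], [0, -0.7, 16, 0, 0, 0, 20], [0, -0.7, 16, 0, 0, 0, 20]]
  ]
}}

```text
clock: 10.3
position: [0.5563, -0.2388, 0.165]
ee_rot: [3.098, 0.0, 0.178]
ft_force: [0.5, -0.2, -2.4]
width: 0.0376
grasp_force: 15.0
```

The foot is through the flap, with the underside about 55 mm below the port. Before releasing, I'll measure flap friction to judge how hard it would drop.

```bash
cat > ft.py <<'E'
from h import *
F=[]
for i in range(5):
    grab_frame("wrist");F.append(robot.get_obs()["ft_force"])
print(np.mean(F,0).round(2),np.std(F,0).round(2))
E
python3 ft.py
```

```text
[ 0.26  0.34 -3.15] [0.37 0.35 0.38]
```

Emit:
{"api": "step_arm", "payload": {
  "steps": [
    [[0, 0.1, -2, 0, 0, 0, 20], [0, 0.2, -4, 0, 0, 0, 20], [0, 0.2, -4, 0, 0, 0, 20]]
  ]
}}

```text
clock: 10.85
position: [0.5563, -0.2389, 0.1696]
ee_rot: [3.097, 0.0, 0.178]
ft_force: [-0.8, -0.4, -1.3]
width: 0.0375
grasp_force: 15.0
```

```bash
python3 ft.py
```

```text
[-0.64  0.05 -1.27] [0.77 0.38 0.4 ]
```

Pulling back out could hook the flange on the leaves, so I'll stay in. I'll lower as far as the fingers allow, then ease the grip so the cartridge slides rather than drops.

Emit:
{"api": "step_arm", "payload": {
  "steps": [
    [[0, -0.1, 2, 0, 0, 0, 20], [0, -0.2, 4, 0, 0, 0, 20], [0, -0.3, 6, 0, 0, 0, 20], [0, -0.4, 8, 0, 0, 0, 20], [0, -0.5, 10, 0, 0, 0, 20], [0, -0.5, 11, 0, 0, 0, 20], [0, -0.5, 11, 0, 0, 0, 20]]
  ]
}}

```text
clock: 11.8
position: [0.5562, -0.2387, 0.1578]
ee_rot: [3.098, 0.0, 0.178]
ft_force: [0.5, -0.0, -2.9]
width: 0.0373
grasp_force: 14.9
```

```bash
python3 ft.py
```

```text
[ 0.43 -0.03 -4.04] [0.41 0.5  0.56]
```

Emit:
{"api": "step_arm", "payload": {
  "steps": [
    [[0, 0, 0, 0, 0, 0, 20], [0, 0, 0, 0, 0, 0, 20]]
  ],
  "grip_force": 6
}}

```text
clock: 12.25
position: [0.5562, -0.2388, 0.1581]
ee_rot: [3.098, 0.0, 0.178]
ft_force: [-0.4, 1.4, -3.7]
width: 0.0384
grasp_force: 6.0
```

```bash
python3 ft.py
```

```text
[ 0.09  0.07 -4.05] [0.22 0.2  0.15]
```

Emit:
{"api": "step_arm", "payload": {
  "steps": [
    [[0, 0, 0, 0, 0, 0, 20], [0, 0, 0, 0, 0, 0, 20]]
  ],
  "grip_force": 3
}}

```text
clock: 12.7
position: [0.5563, -0.2388, 0.1583]
ee_rot: [3.098, 0.0, 0.178]
ft_force: [0.0, 0.7, -3.8]
width: 0.0377
grasp_force: 3.0
```

```bash
python3 ft.py; python3 - <<'E'
from h import *
f=grab_frame("wrist");s=grab_frame("side");o=robot.get_obs();print(o["width"],o["grasp_force"],o["position"])
can=np.zeros((560,800,3),np.uint8)
can[:,:400]=cv2.resize(f["img"][150:430,216:416],(400,560)); can[:,400:]=cv2.resize(s["img"][190:330,325:425],(400,560),interpolation=2)
cv2.imwrite("pics/w6.png",can)
E
```

```text
[-0.29 -0.2  -3.78] [0.62 0.51 0.54]
0.037869409557568005 2.965571768581867 [ 0.55633068 -0.23882     0.15827802]
```

View pics/w6.png

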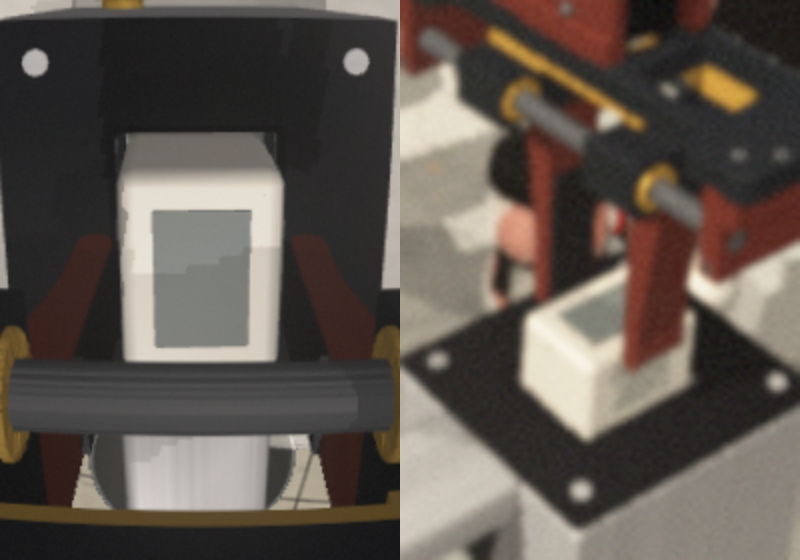

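The grip at 3 N still holds it, and the pictures show it centred with about 25 mm standing proud. At 3 N I'll raise the fingers. If the leaves hook the flange, the pads slip up safely and I get a higher grip and a shorter drop.

Emit:
{"api": "step_arm", "payload": {
  "steps": [
    [[0, 0.2, -4, 0, 0, 0, 20], [0, 0.4, -8, 0, 0, 0, 20], [0, 0.6, -12, 0, 0, 0, 20], [0, 0.7, -16, 0, 0, 0, 20], [0, 0.9, -20, 0, 0, 0, 20], [0, 0.9, -20, 0, 0, 0, 20]]
  ]
}}

```text
clock: 13.65
position: [0.5568, -0.239, 0.1792]
ee_rot: [3.097, -0.001, 0.178]
ft_force: [0.4, -0.5, 0.3]
width: 0.0376
grasp_force: 3.0
```

```bash
cat > top.py <<'E'
from cart import *
f=grab_frame("wrist"); o=robot.get_obs(); c=dark(f,(290,251,343,326),0); print(c.min(0),c.max(0),o["width"],o["ft_force"].round(1),o["position"].round(4))
E
python3 top.py
```

```text
[292.125 251.875] [340.375 320.375] 0.038059012824073375 [-0.2 -0.4 -0.6] [ 0.5568 -0.239   0.179 ]
```

Emit:
{"api": "step_arm", "payload": {
  "steps": [
    [[0, 0.2, -4, 0, 0, 0, 20], [0, 0.4, -8, 0, 0, 0, 20], [0, 0.5, -12, 0, 0, 0, 20], [0, 0.5, -12, 0, 0, 0, 20]]
  ]
}}

```text
clock: 14.1
position: [0.557, -0.239, 0.1915]
ee_rot: [3.097, -0.002, 0.178]
ft_force: [-0.2, -0.0, 0.8]
width: 0.0199
grasp_force: 0.0
```

```bash
python3 top.py;python3 - <<'E'
from cart import *
f=grab_frame("wrist");s=grab_frame("side");o=robot.get_obs();print(o["width"],o["grasp_force"],o["position"])
np.savez("w7.npz",**f)
can=np.zeros((560,800,3),np.uint8)
can[:,:400]=cv2.resize(f["img"][150:430,216:416],(400,560)); can[:,400:]=cv2.resize(s["img"][190:330,325:425],(400,560),interpolation=2)
cv2.imwrite("pics/w7.png",can)
E
```

```text
[289.625 250.625] [341.375 310.375] 0.019864915099089536 [ 0.1  0.1 -1.3] [ 0.5568 -0.2389  0.191 ]
0.01991124939051948 0.0 [ 0.55638494 -0.23884266  0.19042101]
```

View pics/w7.png

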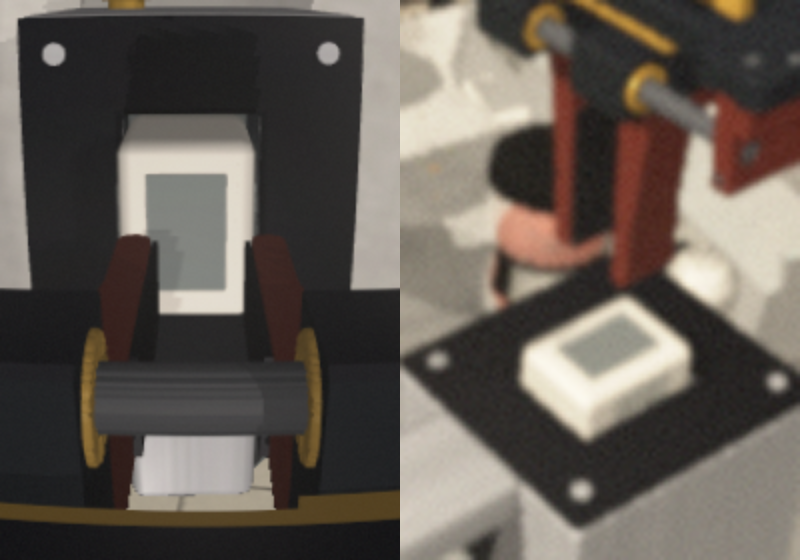

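The fingers slipped off and the flap's friction holds the cartridge upright and centred, about 18 mm proud, top at crop (187,232). So it won't drop. I'll straighten the tool, shut the fingers and push down gently from the top.

Emit:
{"api": "step_arm", "payload": {
  "steps": [
    [[1, 0.3, -8, 0.02, 0, 0, 0], [2, 0.5, -12, 0.044, 0, 0, 0], [2, 0.5, -12, 0.044, 0, 0, 0], [2, 0.5, -12, 0.044, 0, 0, 0], [2, 0.5, -12, 0.044, 0, 0, 0], [2, 0.5, -12, 0.044, 0, 0, 0]]
  ],
  "grip_force": 10
}}

```text
clock: 14.85
position: [0.5582, -0.2382, 0.2021]
ee_rot: [-3.141, 0.0, 0.179]
ft_force: [-0.4, 0.3, -0.4]
width: 0.0004
grasp_force: 0.0
```

```bash
python3 ft.py
```

```text
[ 0.49 -0.1  -0.06] [0.68 0.58 0.55]
```

Emit:
{"api": "step_arm", "payload": {
  "steps": [
    [[0, 0, 8, 0, 0, 0, 0], [0, 0, 16, 0, 0, 0, 0], [0, 0, 21, 0, 0, 0, 0], [0, 0, 24, 0, 0, 0, 0], [0, 0, 27, 0, 0, 0, 0], [0, 0, 30, 0, 0, 0, 0], [0, 0, 33, 0, 0, 0, 0], [0, 0, 36, 0, 0, 0, 0]]
  ]
}}

```text
clock: 15.9
position: [0.5584, -0.2385, 0.1662]
ee_rot: [3.141, -0.0, 0.178]
ft_force: [-0.2, -0.5, -0.2]
width: 0.0005
grasp_force: 0.0
```

Emit:
{"api": "step_arm", "payload": {
  "steps": [
    [[0, 0, 3, 0, 0, 0, 0], [0, 0, 6, 0, 0, 0, 0], [0, 0, 9, 0, 0, 0, 0], [0, 0, 12, 0, 0, 0, 0], [0, 0, 14, 0, 0, 0, 0]]
  ]
}}

```text
clock: 16.4
position: [0.5583, -0.2384, 0.152]
ee_rot: [-3.142, 0.0, 0.178]
ft_force: [-0.1, -0.0, -0.8]
width: 0.0004
grasp_force: 0.0
```

```bash
cat > chk.py <<'E'
from cart import *
s=grab_frame("side"); g=s["img"][250:320,345:412].min(2)  # port region
print("white px",int((g>120).sum()))
ys,xs=np.nonzero(g>120)
if len(xs): print(xs.min()+345,xs.max()+345,ys.min()+250,ys.max()+250)
for v in range(262,306,4): print(v,s["img"][v,350:408:2].mean(1).astype(int).tolist())
E
python3 chk.py; python3 ft.py
```

```text
white px 751
345 411 250 319
262 [47, 106, 159, 164, 138, 105, 63, 40, 34, 52, 76, 62, 62, 74, 62, 52, 49, 50, 45, 46, 33, 32, 47, 130, 211, 232, 202, 83, 73]
266 [102, 58, 50, 35, 37, 38, 33, 32, 35, 59, 76, 58, 67, 73, 60, 50, 46, 49, 48, 45, 30, 31, 31, 35, 32, 60, 87, 79, 74]
270 [37, 33, 37, 38, 36, 32, 36, 37, 38, 64, 72, 58, 73, 69, 51, 51, 48, 48, 51, 42, 31, 33, 33, 31, 28, 24, 24, 31, 57]
274 [36, 36, 38, 35, 35, 31, 32, 33, 32, 47, 66, 63, 74, 66, 51, 51, 59, 81, 102, 52, 31, 25, 25, 23, 25, 25, 25, 21, 25]
278 [36, 41, 35, 34, 33, 35, 40, 45, 60, 71, 78, 80, 81, 73, 73, 79, 84, 80, 71, 82, 75, 53, 29, 30, 25, 28, 25, 32, 32]
282 [38, 37, 37, 47, 61, 71, 71, 76, 74, 75, 77, 77, 81, 84, 84, 76, 72, 77, 78, 73, 63, 71, 82, 70, 45, 35, 36, 32, 34]
286 [38, 36, 35, 58, 73, 76, 77, 76, 76, 73, 77, 71, 64, 67, 71, 74, 81, 85, 84, 84, 86, 84, 78, 66, 61, 36, 32, 33, 34]
290 [37, 38, 33, 37, 35, 54, 69, 67, 65, 64, 71, 74, 73, 75, 84, 89, 82, 85, 79, 66, 47, 33, 36, 30, 35, 34, 34, 35, 31]
294 [37, 38, 34, 38, 31, 35, 39, 45, 68, 79, 88, 84, 88, 84, 82, 68, 54, 43, 38, 35, 32, 35, 33, 30, 35, 33, 33, 34, 34]
298 [36, 36, 38, 38, 37, 39, 39, 36, 38, 45, 63, 79, 58, 44, 38, 31, 38, 37, 35, 37, 37, 34, 32, 34, 40, 36, 37, 35, 35]
302 [41, 41, 43, 42, 37, 37, 35, 37, 38, 36, 36, 37, 34, 33, 38, 35, 40, 38, 31, 34, 38, 39, 37, 35, 30, 30, 38, 69, 123]
[ 0.01 -0.15  0.2 ] [0.75 0.36 0.55]
```

The white top is gone and the port region is leaf-grey, so the cartridge slid down by itself and the flap closed over it. I'll now push through the flap with closed fingertips and feel for it.

Emit:
{"api": "step_arm", "payload": {
  "steps": [
    [[0, 0, 3, 0, 0, 0, 0], [0, 0, 6, 0, 0, 0, 0], [0, 0, 9, 0, 0, 0, 0], [0, 0, 12, 0, 0, 0, 0], [0, 0, 14, 0, 0, 0, 0], [0, 0, 14, 0, 0, 0, 0]]
  ]
}}

```text
clock: 17.3
position: [0.5581, -0.2383, 0.1379]
ee_rot: [-3.141, 0.0, 0.178]
ft_force: [-0.0, 0.1, 0.3]
width: 0.0002
grasp_force: 0.0
```

```bash
python3 ft.py
```

```text
[ 0.07  0.31 -0.26] [0.24 0.33 0.42]
```

Emit:
{"api": "step_arm", "payload": {
  "steps": [
    [[0, 0, 1.5, 0, 0, 0, 0], [0, 0, 3, 0, 0, 0, 0], [0, 0, 4.5, 0, 0, 0, 0], [0, 0, 6, 0, 0, 0, 0], [0, 0, 6, 0, 0, 0, 0]]
  ]
}}

```text
clock: 18.05
position: [0.5582, -0.2384, 0.132]
ee_rot: [-3.141, 0.0, 0.178]
ft_force: [-0.2, 0.5, 0.0]
width: 0.0005
grasp_force: 0.0
```

Emit:
{"api": "step_arm", "payload": {
  "steps": [
    [[0, 0, 1.5, 0, 0, 0, 0], [0, 0, 3, 0, 0, 0, 0], [0, 0, 4.5, 0, 0, 0, 0], [0, 0, 6, 0, 0, 0, 0], [0, 0, 6, 0, 0, 0, 0]]
  ]
}}

```text
clock: 18.55
position: [0.5584, -0.2385, 0.1262]
ee_rot: [3.142, -0.0, 0.178]
ft_force: [0.1, 0.0, 1.2]
width: 0.0008
grasp_force: 0.6
```

Emit:
{"api": "step_arm", "payload": {
  "steps": [
    [[0, 0, 1.5, 0, 0, 0, 0], [0, 0, 3, 0, 0, 0, 0], [0, 0, 3, 0, 0, 0, 0]]
  ]
}}

```text
clock: 18.85
position: [0.5584, -0.2385, 0.1232]
ee_rot: [3.142, -0.0, 0.178]
ft_force: [0.0, -0.4, 2.2]
width: 0.0003
grasp_force: 0.8
```

Emit:
{"api": "step_arm", "payload": {
  "steps": [
    [[0, 0, 1, 0, 0, 0, 0], [0, 0, 2, 0, 0, 0, 0], [0, 0, 3, 0, 0, 0, 0], [0, 0, 3, 0, 0, 0, 0]]
  ]
}}

```text
clock: 19.25
position: [0.5584, -0.2384, 0.1203]
ee_rot: [3.142, -0.0, 0.178]
ft_force: [0.8, -0.3, 3.5]
width: 0.0006
grasp_force: 1.0
```

Emit:
{"api": "step_arm", "payload": {
  "steps": [
    [[0, 0, 0.7, 0, 0, 0, 0], [0, 0, 1.4, 0, 0, 0, 0], [0, 0, 1.4, 0, 0, 0, 0]]
  ]
}}

```text
clock: 19.55
position: [0.5584, -0.2384, 0.1189]
ee_rot: [3.142, -0.0, 0.178]
ft_force: [-0.1, 0.2, 3.3]
width: 0.0005
grasp_force: 1.0
```

Emit:
{"api": "step_arm", "payload": {
  "steps": [
    [[0, 0, 0.5, 0, 0, 0, 0], [0, 0, 1, 0, 0, 0, 0], [0, 0, 1, 0, 0, 0, 0]]
  ]
}}

```text
clock: 19.85
position: [0.5583, -0.2384, 0.1179]
ee_rot: [3.142, -0.0, 0.178]
ft_force: [0.2, 0.4, 2.6]
width: 0.0005
grasp_force: 1.1
```

Emit:
{"api": "step_arm", "payload": {
  "steps": [
    [[0, 0, 0.5, 0, 0, 0, 0], [0, 0, 1, 0, 0, 0, 0], [0, 0, 1, 0, 0, 0, 0]]
  ]
}}

```text
clock: 20.15
position: [0.5583, -0.2384, 0.1168]
ee_rot: [-3.142, 0.0, 0.178]
ft_force: [0.8, -0.0, 1.5]
width: 0.0003
grasp_force: 1.1
```

Emit:
{"api": "step_arm", "payload": {
  "steps": [
    [[0, 0, 0.5, 0, 0, 0, 0], [0, 0, 1, 0, 0, 0, 0], [0, 0, 1, 0, 0, 0, 0]]
  ]
}}

```text
clock: 20.45
position: [0.5583, -0.2384, 0.1159]
ee_rot: [3.142, 0.0, 0.178]
ft_force: [0.4, 0.1, 3.8]
width: 0.0005
grasp_force: 1.1
```

Emit:
{"api": "step_arm", "payload": {
  "steps": [
    [[0, 0, 0.5, 0, 0, 0, 0], [0, 0, 1, 0, 0, 0, 0], [0, 0, 1, 0, 0, 0, 0]]
  ]
}}

```text
clock: 20.75
position: [0.5583, -0.2385, 0.1149]
ee_rot: [3.142, 0.0, 0.178]
ft_force: [0.0, 1.0, 2.1]
width: 0.0004
grasp_force: 1.1
```

```bash
python3 ft.py
```

```text
[0.53 0.23 2.18] [0.39 0.32 0.35]
```

Emit:
{"api": "step_arm", "payload": {
  "steps": [
    [[0, 0, 0.5, 0, 0, 0, 0], [0, 0, 1, 0, 0, 0, 0], [0, 0, 1.5, 0, 0, 0, 0], [0, 0, 1.5, 0, 0, 0, 0]]
  ]
}}

```text
clock: 21.4
position: [0.5583, -0.2384, 0.1134]
ee_rot: [-3.142, -0.0, 0.178]
ft_force: [-0.7, 1.7, 2.5]
width: 0.0006
grasp_force: 1.1
```

```bash
python3 ft.py
```

```text
[ 0.04 -0.05  2.25] [0.89 0.66 0.23]
```

Emit:
{"api": "step_arm", "payload": {
  "steps": [
    [[0, 0, 0.5, 0, 0, 0, 0], [0, 0, 1, 0, 0, 0, 0], [0, 0, 1.5, 0, 0, 0, 0], [0, 0, 1.5, 0, 0, 0, 0]]
  ]
}}

```text
clock: 22.05
position: [0.5583, -0.2384, 0.1118]
ee_rot: [-3.142, 0.0, 0.178]
ft_force: [0.6, 0.0, 2.0]
width: 0.0005
grasp_force: 1.1
```

```bash
python3 ft.py
```

```text
[ 0.11 -0.06  1.95] [0.22 0.44 0.26]
```

Emit:
{"api": "step_arm", "payload": {
  "steps": [
    [[0, 0, 0.5, 0, 0, 0, 0], [0, 0, 1, 0, 0, 0, 0], [0, 0, 1.5, 0, 0, 0, 0], [0, 0, 1.5, 0, 0, 0, 0]]
  ]
}}

```text
clock: 22.7
position: [0.5583, -0.2385, 0.1103]
ee_rot: [3.142, -0.0, 0.178]
ft_force: [0.1, -0.5, 2.0]
width: 0.0006
grasp_force: 1.0
```

```bash
python3 ft.py
```

```text
[0.27 0.49 1.93] [0.47 0.23 0.84]
```

Emit:
{"api": "step_arm", "payload": {
  "steps": [
    [[0, 0, 0.5, 0, 0, 0, 0], [0, 0, 1, 0, 0, 0, 0], [0, 0, 1, 0, 0, 0, 0]]
  ]
}}

```text
clock: 23.25
position: [0.5583, -0.2385, 0.1094]
ee_rot: [3.142, 0.0, 0.178]
ft_force: [-0.8, 0.4, 2.2]
width: 0.0006
grasp_force: 1.1
```

```bash
python3 ft.py
```

```text
[ 0.21 -0.23  1.77] [0.64 0.28 0.43]
```

Emit:
{"api": "step_arm", "payload": {
  "steps": [
    [[0, 0, 0.5, 0, 0, 0, 0], [0, 0, 1, 0, 0, 0, 0], [0, 0, 1.5, 0, 0, 0, 0], [0, 0, 1.5, 0, 0, 0, 0]]
  ]
}}

```text
clock: 23.9
position: [0.5583, -0.2383, 0.1078]
ee_rot: [-3.141, 0.0, 0.178]
ft_force: [-0.2, -0.2, 1.1]
width: 0.0004
grasp_force: 1.1
```

Emit:
{"api": "step_arm", "payload": {
  "steps": [
    [[0, 0, 0.5, 0, 0, 0, 0], [0, 0, 1, 0, 0, 0, 0], [0, 0, 1, 0, 0, 0, 0]]
  ]
}}

```text
clock: 24.2
position: [0.5583, -0.2384, 0.1068]
ee_rot: [-3.142, 0.0, 0.178]
ft_force: [0.4, -0.3, 1.3]
width: 0.0008
grasp_force: 1.1
```

Emit:
{"api": "step_arm", "payload": {
  "steps": [
    [[0, 0, 0.5, 0, 0, 0, 0], [0, 0, 1, 0, 0, 0, 0], [0, 0, 1, 0, 0, 0, 0]]
  ]
}}

```text
clock: 24.5
position: [0.5583, -0.2384, 0.1058]
ee_rot: [-3.142, 0.0, 0.178]
ft_force: [0.0, -0.6, 1.5]
width: 0.0008
grasp_force: 1.1
```

```bash
python3 ft.py
```

```text
[ 0.24 -0.42  0.51] [0.33 0.5  0.48]
```

Emit:
{"api": "step_arm", "payload": {
  "steps": [
    [[0, 0, 0.5, 0, 0, 0, 0], [0, 0, 1, 0, 0, 0, 0], [0, 0, 1, 0, 0, 0, 0]]
  ]
}}

```text
clock: 25.05
position: [0.5583, -0.2383, 0.1048]
ee_rot: [-3.141, 0.0, 0.178]
ft_force: [0.2, -0.6, 1.0]
width: 0.0005
grasp_force: 1.1
```

Emit:
{"api": "step_arm", "payload": {
  "steps": [
    [[0, 0, 0.5, 0, 0, 0, 0], [0, 0, 1, 0, 0, 0, 0], [0, 0, 1, 0, 0, 0, 0]]
  ]
}}

```text
clock: 25.35
position: [0.5583, -0.2383, 0.1038]
ee_rot: [-3.141, 0.0, 0.178]
ft_force: [-0.3, 0.5, 1.2]
width: 0.0004
grasp_force: 1.1
```

```bash
python3 ft.py
```

```text
[-0.04  0.31  0.84] [0.14 0.62 0.17]
```

Still no contact at 51 mm below the plate. I'll check numerically where the cartridge is.

```bash
python3 - <<'E'
from h import *
for n in("side","top"):
    f=grab_frame(n); f0=dict(np.load(n+"0.npz")); W=world(f); hsv=cv2.cvtColor(f["img"],40)
    m=((hsv[...,1]<40)&(hsv[...,2]>165)&(W[...,2]>-.05)&(W[...,2]<.3)&(np.hypot(W[...,0]-.5,W[...,1])<.45)).astype(np.uint8)
    m&=(np.abs(f["img"].astype(int)-f0["img"]).max(2)>40).astype(np.uint8)
    k,l,st,ce=cv2.connectedComponentsWithStats(m)
    for i in range(1,k):
        if st[i,4]>15: print(n,st[i].tolist(),W[l==i].mean(0).round(3),f["img"][l==i].mean(0).round())
    # depth-increase/decrease changes
    d=f["z_map"]-f0["z_map"]; mm=((np.abs(d)>.02)&(f["z_map"]>0)&(f0["z_map"]>0)).astype(np.uint8)
    mm=cv2.morphologyEx(mm,2,np.ones((3,3)))
    k,l,st,ce=cv2.connectedComponentsWithStats(mm)
    for i in range(1,k):
        if st[i,4]>60: print(n,"chg",st[i].tolist(),W[l==i].mean(0).round(3),d[l==i].mean().round(3))
E
```

```text
side [232, 217, 9, 4, 17] [0.469 0.227 0.008] [216. 244. 250.]
side [235, 216, 18, 19, 219] [0.477 0.191 0.008] [218. 244. 250.]
side [289, 229, 11, 10, 52] [ 0.574  0.127 -0.001] [179. 197. 202.]
side [225, 233, 45, 27, 693] [ 0.463  0.126 -0.001] [200. 219. 226.]
side [480, 293, 10, 8, 17] [ 0.819 -0.217 -0.001] [149. 165. 174.]
side [494, 301, 21, 17, 66] [ 0.813 -0.272  0.025] [186. 209. 219.]
side chg [240, 0, 222, 298, 27223] [ 0.526 -0.27   0.415] -1.271
side chg [222, 209, 32, 46, 1084] [ 0.491  0.316 -0.085] 0.258
side chg [0, 221, 13, 43, 363] [0.078 0.013 0.211] -1.531
side chg [0, 260, 9, 17, 79] [ 0.067 -0.008  0.185] 0.029
top [353, 173, 4, 8, 21] [ 0.674 -0.139  0.085] [148. 163. 172.]
top [325, 188, 19, 57, 396] [ 0.608 -0.103 -0.001] [161. 172. 180.]
top [211, 222, 28, 77, 1356] [ 0.513  0.119 -0.001] [158. 168. 177.]
top [210, 281, 17, 20, 198] [ 0.443  0.131 -0.001] [163. 174. 182.]
top chg [368, 169, 202, 311, 32883] [ 0.45  -0.214  0.585] -0.984
top chg [205, 276, 31, 32, 652] [ 0.444  0.126 -0.001] 0.086
```

Emit:
{"api": "step_arm", "payload": {
  "steps": [
    [[0, 0, 0.5, 0, 0, 0, 0], [0, 0, 1, 0, 0, 0, 0], [0, 0, 1, 0, 0, 0, 0]]
  ]
}}

```text
clock: 26.0
position: [0.5583, -0.2385, 0.1029]
ee_rot: [3.141, -0.0, 0.178]
ft_force: [0.2, -0.4, 0.4]
width: 0.0008
grasp_force: 1.1
```

Emit:
{"api": "step_arm", "payload": {
  "steps": [
    [[0, 0, 0.5, 0, 0, 0, 0], [0, 0, 1, 0, 0, 0, 0], [0, 0, 1, 0, 0, 0, 0]]
  ]
}}

```text
clock: 26.3
position: [0.5583, -0.2384, 0.1018]
ee_rot: [3.142, 0.0, 0.178]
ft_force: [-0.2, -0.2, 1.4]
width: 0.0007
grasp_force: 1.1
```

Emit:
{"api": "step_arm", "payload": {
  "steps": [
    [[0, 0, 0.5, 0, 0, 0, 0], [0, 0, 1, 0, 0, 0, 0], [0, 0, 1, 0, 0, 0, 0]]
  ]
}}

```text
clock: 26.6
position: [0.5583, -0.2384, 0.1009]
ee_rot: [3.142, 0.0, 0.178]
ft_force: [-0.5, -0.4, 1.1]
width: 0.0005
grasp_force: 1.1
```

```bash
python3 ft.py; python3 - <<'E'
from h import *
f=grab_frame("wrist"); k=K(f)
# colours of the wrist image around the port
for v in range(150,262,6): print(v,[ "%d"%x for x in f["img"][v,276:372:6].mean(1)])
E
```

```text
[0.08 0.32 0.73] [0.12 0.32 0.18]
150 ['120', '116', '101', '156', '154', '155', '154', '153', '153', '154', '155', '153', '153', '150', '145', '143']
156 ['123', '112', '128', '140', '139', '137', '136', '137', '139', '139', '139', '141', '139', '142', '140', '141']
162 ['88', '88', '86', '87', '87', '86', '88', '88', '88', '87', '89', '88', '87', '88', '89', '89']
168 ['86', '81', '78', '73', '71', '68', '67', '68', '69', '73', '73', '75', '79', '86', '90', '93']
174 ['30', '30', '33', '33', '33', '30', '33', '30', '32', '33', '35', '34', '33', '35', '34', '35']
180 ['30', '32', '31', '30', '32', '33', '31', '29', '32', '33', '33', '34', '34', '33', '34', '35']
186 ['30', '30', '30', '31', '28', '29', '29', '32', '30', '33', '32', '32', '33', '33', '34', '32']
192 ['30', '27', '31', '29', '28', '28', '31', '30', '32', '32', '32', '32', '33', '33', '34', '34']
198 ['29', '28', '30', '27', '30', '29', '28', '29', '29', '30', '31', '30', '30', '31', '30', '33']
204 ['29', '27', '28', '28', '29', '27', '28', '30', '30', '28', '29', '29', '29', '31', '32', '31']
210 ['27', '28', '26', '
[... 188 characters left out ...]
 '28', '27', '24', '27', '25', '25', '24', '25', '29', '27', '29', '27', '25', '28', '28']
228 ['26', '26', '26', '24', '26', '27', '27', '27', '26', '27', '24', '26', '25', '27', '26', '24']
234 ['27', '26', '25', '27', '25', '25', '25', '26', '25', '25', '27', '27', '26', '26', '26', '26']
240 ['34', '29', '25', '27', '26', '25', '27', '27', '27', '28', '28', '26', '26', '25', '27', '22']
246 ['33', '34', '25', '24', '24', '25', '22', '27', '28', '24', '24', '21', '24', '25', '25', '25']
252 ['67', '70', '66', '87', '102', '103', '86', '86', '86', '86', '87', '44', '42', '46', '57', '57']
258 ['67', '68', '67', '77', '103', '101', '86', '87', '87', '86', '87', '44', '43', '45', '59', '58']
```

```bash
python3 - <<'E'
from h import *
f=grab_frame("wrist"); k=K(f);C=f["cam_to_world"]
v,u=np.mgrid[:480,:640].astype(float); px=u-f["cx"];py=v-f["cy"];r=np.hypot(px,py)+1e-9;t=r/k
s=np.tan(t)/r; z=f["z_map"]
P=np.stack([px*s*z,-py*s*z,-z,np.ones_like(z)],-1)@C.T
e=np.array([np.cos(.18),np.sin(.18)]);n=np.array([-e[1],e[0]])
X=P[...,:2]@e*1000-507;Y=P[...,:2]@n*1000+334.7;Z=P[...,2]*1000-155
for vv in range(240,300,5):
    print(vv,[ "%d,%d,%d:%s"%(X[vv,uu],Y[vv,uu],Z[vv,uu],"/".join(map(str,f["img"][vv,uu]))) for uu in range(290,350,8)])
E
```

```text
240 ['33,8,1:28/27/26', '33,5,0:29/27/28', '33,2,1:28/26/28', '33,0,1:26/26/27', '33,-3,1:28/25/27', '33,-5,0:29/26/27', '33,-8,0:28/26/28', '33,-11,1:27/25/26']
245 ['31,8,2:27/25/25', '31,5,0:27/26/27', '31,2,0:28/26/25', '31,0,0:26/22/22', '31,-3,0:28/26/25', '31,-5,1:27/23/24', '31,-8,0:27/26/26', '31,-11,1:29/28/26']
250 ['23,10,-19:50/49/48', '19,7,-33:71/73/72', '19,3,-33:69/69/68', '19,0,-34:69/70/69', '19,-3,-34:67/68/67', '19,-7,-33:67/70/67', '19,-11,-34:54/55/53', '23,-13,-18:38/36/36']
255 ['21,10,-19:69/67/66', '17,7,-33:100/103/102', '17,3,-33:101/104/101', '66,-1,131:86/89/86', '17,-3,-32:87/90/87', '17,-7,-32:86/89/88', '17,-10,-33:55/57/54', '21,-13,-18:45/43/43']
260 ['19,10,-18:69/67/67', '14,7,-33:101/104/101', '14,3,-33:100/103/101', '14,0,-33:86/89/86', '14,-3,-33:85/88/87', '15,-7,-32:86/88/86', '18,-10,-22:58/58/56', '19,-13,-17:45/42/42']
265 ['17,10,-18:68/67/66', '12,7,-33:101/103/102', '12,3,-32:101/103/102', '12,0,-32:87/89/87', '12,-3,-33:85/88/87', '12,-7,-32:86/88/86', '15,-10,-23:57/58/58', '17,-13,-17:47/45/45']
270 ['14,10,-19:68/66/65', '12,7,-26:
[... 312 characters left out ...]
59/58/56']
280 ['10,10,-17:67/66/65', '12,6,-13:29/35/62', '12,3,-13:29/35/62', '10,0,-18:20/20/20', '12,-3,-13:28/33/62', '12,-6,-13:28/34/61', '12,-9,-14:33/37/55', '10,-13,-17:58/56/55']
285 ['8,10,-18:57/57/57', '11,6,-8:29/33/62', '12,3,-7:30/34/63', '10,0,-11:22/23/22', '12,-3,-8:27/31/59', '12,-6,-8:28/33/60', '12,-9,-8:29/33/57', '9,-13,-15:59/57/56']
290 ['5,10,-18:57/57/56', '12,6,-2:30/35/62', '12,3,-2:29/34/61', '10,0,-6:26/26/27', '12,-3,-2:28/32/60', '12,-6,-3:27/33/61', '12,-9,-2:28/31/61', '6,-13,-17:58/57/56']
295 ['34,4,54:34/34/42', '34,3,54:27/26/42', '34,1,54:27/28/45', '10,0,-1:23/22/22', '12,-3,2:27/32/57', '34,-4,54:29/29/44', '34,-5,54:27/26/42', '34,-7,53:44/42/41']
```

The wrist depth shows a flat surface, probably the cartridge top, 33 mm below the port right at the fingers, though the TCP reads 54 mm below. I'll check where the real fingertips are against the TCP in the earlier frame.

```bash
cat > fz.py <<'E'
from h import *
def pts(f):
    k=K(f);C=f["cam_to_world"]
    v,u=np.mgrid[:480,:640].astype(float); px=u-f["cx"];py=v-f["cy"];r=np.hypot(px,py)+1e-9;s=np.tan(r/k)/r; z=f["z_map"]
    P=np.stack([px*s*z,-py*s*z,-z,np.ones_like(z)],-1)@C.T
    e=np.array([np.cos(.18),np.sin(.18)]);n=np.array([-e[1],e[0]])
    return P[...,:2]@e*1000-507,P[...,:2]@n*1000+334.7,P[...,2]*1000-155
E
python3 - <<'E'
from fz import *
f=dict(np.load("w7.npz"));X,Y,Z=pts(f); print("TCP rel -155:",190.4-155)
for v in range(255,300,4): print(v,["%d,%d,%d:%d/%d"%(X[v,u],Y[v,u],Z[v,u],f["img"][v,u,0],f["img"][v,u,2]) for u in (276,280,284,288,300,346,350,354,360)])
print("top", np.median(Z[240:290:5,295:325:5]))
E
```

```text
TCP rel -155: 35.400000000000006
255 ['5,20,23:136/151', '6,18,24:192/214', '6,16,25:205/225', '6,13,24:189/210', '6,7,25:127/129', '-1,-21,0:37/39', '-1,-23,1:41/43', '-1,-26,0:40/42', '0,-29,2:42/40']
259 ['2,20,20:131/146', '4,18,24:191/214', '3,16,24:203/224', '4,13,25:195/218', '4,7,26:128/130', '-4,-21,0:37/37', '-4,-23,0:43/44', '-4,-26,0:43/43', '-3,-30,1:41/43']
263 ['0,20,20:127/141', '1,18,24:190/212', '1,16,25:205/225', '1,14,25:197/219', '1,7,25:127/130', '-6,-21,0:37/38', '-6,-23,1:42/42', '-6,-26,1:42/43', '-6,-30,1:41/42']
267 ['-1,21,21:121/134', '10,16,59:105/133', '10,14,58:71/100', '0,14,24:136/159', '0,7,25:119/122', '10,-13,59:37/50', '10,-15,60:37/57', '-9,-26,0:40/47', '-9,-30,0:42/42']
271 ['10,18,64:35/61', '10,16,64:35/61', '10,14,64:36/61', '10,12,64:36/62', '-2,7,25:117/118', '11,-12,67:37/63', '10,-14,65:35/62', '10,-16,65:34/61', '-12,-30,0:40/41']
275 ['10,17,69:35/61', '10,16,69:33/60', '10,14,68:33/60', '10,12,68:36/63', '-4,7,26:116/117', '10,-12,70:38/63', '10,-14,71:36/59', '10,-16,69:37/61', '10,-18,70:39/51']
279 ['10,17,73:34/57', '10,15,74:36/
[... 314 characters left out ...]
10,17,82:31/56', '10,15,84:34/58', '10,13,82:32/57', '8,12,78:34/50', '-12,7,25:115/118', '10,-10,84:35/56', '10,-12,84:36/63', '10,-14,84:36/60', '10,-16,84:34/57']
291 ['10,16,88:33/57', '10,15,87:33/56', '10,13,87:32/57', '9,12,84:30/34', '-14,7,25:116/118', '10,-10,88:35/57', '10,-11,89:36/62', '10,-13,89:34/61', '10,-15,88:34/60']
295 ['11,16,92:32/57', '11,14,93:31/56', '10,13,92:33/56', '9,12,89:30/32', '-17,7,25:158/172', '9,-9,91:35/50', '10,-11,93:33/56', '10,-12,93:33/57', '10,-15,92:34/58']
299 ['10,16,95:30/55', '10,14,95:32/56', '10,13,95:32/55', '9,11,92:31/33', '-19,7,25:188/209', '8,-9,92:31/37', '10,-10,96:33/57', '10,-12,95:33/56', '10,-14,97:33/57']
top 25.867074771262367
```

The fingertips are actually about 22 mm short of the reported TCP, so the tips are only now reaching the cartridge top at −33 mm. I'll continue pressing in small steps.

Emit:
{"api": "step_arm", "payload": {
  "steps": [
    [[0, 0, 0.5, 0, 0, 0, 0], [0, 0, 1, 0, 0, 0, 0], [0, 0, 1, 0, 0, 0, 0]]
  ]
}}

```text
clock: 27.25
position: [0.5583, -0.2384, 0.0999]
ee_rot: [3.142, -0.0, 0.178]
ft_force: [-0.5, 0.5, 0.7]
width: 0.0005
grasp_force: 1.1
```

Emit:
{"api": "step_arm", "payload": {
  "steps": [
    [[0, 0, 0.5, 0, 0, 0, 0], [0, 0, 1, 0, 0, 0, 0], [0, 0, 1, 0, 0, 0, 0]]
  ]
}}

```text
clock: 27.55
position: [0.5584, -0.2384, 0.099]
ee_rot: [3.141, -0.0, 0.178]
ft_force: [-0.1, 0.4, 2.1]
width: 0.0004
grasp_force: 1.8
```

```bash
python3 ft.py; cat > topz.py <<'E'
from fz import *
f=grab_frame("wrist");X,Y,Z=pts(f);m=(X>13)&(X<20)&(abs(Y)<7)&(Z<-25)&(Z>-75); print("top Z",np.median(Z[m]),m.sum())
E
python3 topz.py
```

```text
[-0.26 -0.08  2.84] [0.33 0.37 0.39]
top Z -33.575639297157565 421
```

Emit:
{"api": "step_arm", "payload": {
  "steps": [
    [[0, 0, 0.5, 0, 0, 0, 0], [0, 0, 1, 0, 0, 0, 0], [0, 0, 1.5, 0, 0, 0, 0], [0, 0, 2, 0, 0, 0, 0], [0, 0, 2, 0, 0, 0, 0]]
  ]
}}

```text
clock: 28.35
position: [0.5582, -0.2383, 0.0967]
ee_rot: [-3.141, 0.0, 0.178]
ft_force: [0.1, -0.4, 1.0]
width: 0.0001
grasp_force: 1.2
```

Emit:
{"api": "step_arm", "payload": {
  "steps": [
    [[0, 0, 0.5, 0, 0, 0, 0], [0, 0, 1, 0, 0, 0, 0], [0, 0, 1.5, 0, 0, 0, 0], [0, 0, 1.5, 0, 0, 0, 0]]
  ]
}}

```text
clock: 28.75
position: [0.5583, -0.2384, 0.0953]
ee_rot: [3.142, 0.0, 0.178]
ft_force: [-0.1, 0.4, 0.9]
width: 0.0007
grasp_force: 1.1
```

```bash
python3 topz.py
```

```text
top Z -38.452264525728346 286
```

Emit:
{"api": "step_arm", "payload": {
  "steps": [
    [[0, 0, 0.5, 0, 0, 0, 0], [0, 0, 1, 0, 0, 0, 0], [0, 0, 1.5, 0, 0, 0, 0], [0, 0, 2, 0, 0, 0, 0], [0, 0, 2, 0, 0, 0, 0]]
  ]
}}

```text
clock: 29.3
position: [0.5583, -0.2384, 0.0933]
ee_rot: [-3.142, 0.0, 0.178]
ft_force: [-0.2, -0.5, 2.5]
width: 0.0006
grasp_force: 1.1
```

```bash
python3 topz.py; python3 ft.py
```

```text
top Z -38.44826176053154 309
[-0.23  0.02  0.82] [0.51 0.29 0.27]
```

Emit:
{"api": "step_arm", "payload": {
  "steps": [
    [[0, 0, 0.5, 0, 0, 0, 0], [0, 0, 1, 0, 0, 0, 0], [0, 0, 1.5, 0, 0, 0, 0], [0, 0, 2, 0, 0, 0, 0], [0, 0, 2, 0, 0, 0, 0]]
  ]
}}

```text
clock: 30.1
position: [0.5585, -0.2384, 0.0916]
ee_rot: [3.141, -0.0, 0.178]
ft_force: [0.6, 0.3, 3.0]
width: 0.0003
grasp_force: 2.0
```

```bash
python3 topz.py; python3 ft.py
```

```text
top Z -39.98803715878897 272
[ 0.39 -0.26  3.61] [0.32 0.61 0.24]
```

Emit:
{"api": "step_arm", "payload": {
  "steps": [
    [[0, 0, 0.5, 0, 0, 0, 0], [0, 0, 1, 0, 0, 0, 0], [0, 0, 1.5, 0, 0, 0, 0], [0, 0, 2, 0, 0, 0, 0], [0, 0, 2, 0, 0, 0, 0]]
  ]
}}

```text
clock: 30.9
position: [0.5583, -0.2384, 0.0893]
ee_rot: [-3.142, 0.0, 0.178]
ft_force: [-0.2, -0.1, 3.6]
width: 0.0003
grasp_force: 2.1
```

```bash
python3 topz.py; python3 ft.py
```

```text
top Z -42.24031052565793 217
[0.36 0.1  3.05] [0.64 0.54 0.62]
```

Emit:
{"api": "step_arm", "payload": {
  "steps": [
    [[0, 0, 0.5, 0, 0, 0, 0], [0, 0, 1, 0, 0, 0, 0], [0, 0, 1.5, 0, 0, 0, 0], [0, 0, 1.5, 0, 0, 0, 0]]
  ]
}}

```text
clock: 31.6
position: [0.5584, -0.2384, 0.0879]
ee_rot: [3.142, -0.0, 0.178]
ft_force: [-0.6, 0.5, 4.0]
width: 0.0006
grasp_force: 2.4
```

```bash
python3 topz.py; python3 ft.py
```

```text
top Z -43.66136370345711 167
[0.09 0.11 4.59] [0.36 0.17 0.61]
```

Emit:
{"api": "step_arm", "payload": {
  "steps": [
    [[0, 0, 0.5, 0, 0, 0, 0], [0, 0, 1, 0, 0, 0, 0], [0, 0, 1, 0, 0, 0, 0]]
  ]
}}

```text
clock: 32.2
position: [0.5584, -0.2384, 0.0869]
ee_rot: [3.142, -0.0, 0.178]
ft_force: [-0.9, -0.5, 5.3]
width: 0.0005
grasp_force: 2.6
```

Emit:
{"api": "step_arm", "payload": {
  "steps": [
    [[0, 0, 0.5, 0, 0, 0, 0], [0, 0, 1, 0, 0, 0, 0], [0, 0, 1, 0, 0, 0, 0]]
  ]
}}

```text
clock: 32.5
position: [0.5584, -0.2385, 0.086]
ee_rot: [3.141, -0.0, 0.178]
ft_force: [-1.0, -0.3, 5.0]
width: 0.0004
grasp_force: 2.8
```

Emit:
{"api": "step_arm", "payload": {
  "steps": [
    [[0, 0, 0.5, 0, 0, 0, 0], [0, 0, 1, 0, 0, 0, 0], [0, 0, 1, 0, 0, 0, 0]]
  ]
}}

```text
clock: 32.8
position: [0.5583, -0.2383, 0.0848]
ee_rot: [-3.142, 0.0, 0.178]
ft_force: [-0.0, 0.1, 3.8]
width: 0.0006
grasp_force: 2.7
```

```bash
python3 topz.py; python3 ft.py
```

```text
top Z -46.55172777883385 67
[0.03 0.41 3.84] [0.84 0.19 0.79]
```

Emit:
{"api": "step_arm", "payload": {
  "steps": [
    [[0, 0, 0.5, 0, 0, 0, 0], [0, 0, 1, 0, 0, 0, 0], [0, 0, 1, 0, 0, 0, 0]]
  ]
}}

```text
clock: 33.4
position: [0.5583, -0.2385, 0.084]
ee_rot: [3.141, 0.0, 0.178]
ft_force: [-0.3, 0.4, 4.2]
width: 0.0004
grasp_force: 3.6
```

```bash
python3 topz.py; python3 ft.py
```

```text
top Z -47.06251201646714 45
[-0.07  0.58  4.9 ] [0.51 0.46 0.27]
```

Emit:
{"api": "step_arm", "payload": {
  "steps": [
    [[0, 0, 0.4, 0, 0, 0, 0], [0, 0, 0.8, 0, 0, 0, 0], [0, 0, 0.8, 0, 0, 0, 0]]
  ]
}}

```text
clock: 34.0
position: [0.5585, -0.2386, 0.0837]
ee_rot: [3.141, -0.0, 0.178]
ft_force: [-0.9, 0.8, 8.9]
width: 0.0005
grasp_force: 5.1
```

```bash
python3 topz.py; python3 ft.py
```

```text
top Z -47.592296144859155 52
[-0.97  0.33  8.58] [0.41 0.5  0.19]
```

Emit:
{"api": "step_arm", "payload": {
  "steps": [
    [[0, 0, 0.3, 0, 0, 0, 0], [0, 0, 0.6, 0, 0, 0, 0], [0, 0, 0.6, 0, 0, 0, 0]]
  ]
}}

```text
clock: 34.6
position: [0.5586, -0.2387, 0.0834]
ee_rot: [3.141, -0.001, 0.178]
ft_force: [-1.5, 0.9, 9.8]
width: 0.0002
grasp_force: 5.9
```

```bash
python3 topz.py; python3 ft.py
```

```text
top Z -47.28302953482134 35
[-1.81  0.62 10.3 ] [0.4  0.13 0.36]
```

Emit:
{"api": "step_arm", "payload": {
  "steps": [
    [[0, 0, 0.3, 0, 0, 0, 0], [0, 0, 0.5, 0, 0, 0, 0], [0, 0, 0.5, 0, 0, 0, 0]]
  ]
}}

```text
clock: 35.2
position: [0.5587, -0.2387, 0.0831]
ee_rot: [3.141, -0.001, 0.178]
ft_force: [-1.6, 1.4, 12.3]
width: 0.0005
grasp_force: 6.6
```

Emit:
{"api": "step_arm", "payload": {
  "steps": [
    [[0, 0, -2, 0, 0, 0, 0], [0, 0, -4, 0, 0, 0, 0], [0, 0, -6, 0, 0, 0, 0], [0, 0, -8, 0, 0, 0, 0], [0, 0, -8, 0, 0, 0, 0]]
  ]
}}

```text
clock: 35.7
position: [0.5573, -0.2387, 0.0893]
ee_rot: [-3.141, 0.002, 0.178]
ft_force: [0.1, -2.0, -4.8]
width: 0.0006
grasp_force: 3.6
```

```bash
python3 topz.py; python3 ft.py
```

```text
top Z -45.944654040228826 149
[-1.06 -1.94 -6.27] [0.63 0.22 0.7 ]
```

The top stays at −46 mm after backing off, against −38.5 when uncaught, so it has caught. The leaves are gripping the fingers, so I'll withdraw slowly while watching the force.

Emit:
{"api": "step_arm", "payload": {
  "steps": [
    [[0, 0, -3, 0, 0, 0, 0], [0, 0, -6, 0, 0, 0, 0], [0, 0, -9, 0, 0, 0, 0], [0, 0, -12, 0, 0, 0, 0], [0, 0, -12, 0, 0, 0, 0]]
  ]
}}

```text
clock: 36.5
position: [0.5589, -0.2384, 0.1029]
ee_rot: [3.141, -0.001, 0.178]
ft_force: [-0.7, -0.8, -1.0]
width: 0.0004
grasp_force: 2.0
```

Emit:
{"api": "step_arm", "payload": {
  "steps": [
    [[0, 0, -4, 0, 0, 0, 0], [0, 0, -8, 0, 0, 0, 0], [0, 0, -12, 0, 0, 0, 0], [0, 0, -16, 0, 0, 0, 0], [0, 0, -20, 0, 0, 0, 0], [0, 0, -20, 0, 0, 0, 0]]
  ]
}}

```text
clock: 37.1
position: [0.559, -0.2384, 0.1231]
ee_rot: [3.141, -0.001, 0.178]
ft_force: [1.3, 0.1, 1.5]
width: 0.0002
grasp_force: 0.8
```

Emit:
{"api": "step_arm", "payload": {
  "steps": [
    [[0, 0, -5, 0, 0, 0, 0], [0, 0, -10, 0, 0, 0, 0], [0, 0, -20, 0, 0, 0, 0], [0, 0, -40, 0, 0, 0, 0], [0, 0, -60, 0, 0, 0, 0], [0, 0, -80, 0, 0, 0, 0], [0, 0, -80, 0, 0, 0, 0]]
  ]
}}

```text
clock: 37.8
position: [0.5599, -0.2388, 0.2054]
ee_rot: [3.139, -0.004, 0.178]
ft_force: [0.1, 0.1, -0.2]
width: 0.0002
grasp_force: 0.0
```

```bash
python3 - <<'E'
from fz import *
f=grab_frame("wrist");X,Y,Z=pts(f)
for y0 in range(-22,22,4):
    m=(X>2)&(X<26)&(Y>=y0)&(Y<y0+4)&(Z<20); print(y0+2,m.sum(),np.median(Z[m]).round(1),Z[m].min().round(1))
print(robot.get_obs()["position"],robot.get_obs()["ft_force"])
E
python3 chk.py | head -3
```

```text
-20 247 -3.1 -72.7
-16 230 -3.5 -48.6
-12 219 -3.5 -47.3
-8 219 -3.5 -48.1
-4 217 -3.5 -46.8
0 190 -5.0 -49.2
4 220 -3.5 -47.4
8 217 -3.5 -46.6
12 220 -3.4 -47.8
16 221 -3.5 -48.8
20 243 -3.2 -75.8
[ 0.55902362 -0.23865592  0.20357033] [-1.03197829  0.73208914 -0.20719744]
white px 964
345 411 250 319
262 [48, 106, 159, 166, 140, 101, 65, 40, 37, 38, 39, 38, 36, 33, 40, 32, 32, 37, 34, 34, 36, 37, 52, 133, 208, 234, 232, 221, 198]
```

```bash
python3 -c "
from plant import close_job; print(close_job())"
```

```text
the job is handed in; nothing more can be done
None
```

The cartridge caught at the bottom of the dispenser, with its top about 46 mm below the port after I backed off. Both flap leaves read closed over it in the wrist depth image, and I handed the job in at about 38 s of the 67 s allowed; no verdict came back.

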